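Set the eye drift under the arbor press

TASK

Get the hammer head on the arbor press ready for drifting: take the long tapered drift out of the wooden tool block and stand it, thin end down, upright in the hammer's eye. The raised ram leaves too little height to drop it straight in, so slip the nose in at a slant from the open side and straighten it as it goes down, then push the press lever down until the ram rests on top of the drift, and leave it so. Do not shove the hammer head out of place or disturb the other tools around.

Things in the scene. Friction and masses are not known exactly. Their poses are not given: they have to be found in the camera images.
- drift_mid (a point): The drift: plain round steel bar 180 mm long, 0.4 kg, tapering evenly from 10 mm thick at the thin end (nose) to 22 mm at 83 mm from the nose, then 22 mm thick up to a slightly bevelled 18 mm flat top. Starts upright, nose down, in the block. This point is its centre, half-way up, 90 mm from the nose; z runs from nose to top. Balance point about 105 mm from the nose.
- drift_nose (a point): Centre of the drift's thin end, axes as the drift. At the start it is about 6 mm above the bench, so 121 mm of the drift stand proud of the block.
- drift_top (a point): Centre of the drift's flat thick end, same axes as the drift.
- eye (a point): Centre of the mouth of the hammer's eye, on the head's upper face, 78 mm above the bench; z up. The eye is a round vertical bore, 18 mm wide, right through the 38 mm high head, over an open hole (36 mm wide, 20 mm deep) in the work plate. The drift's taper seats in it with the nose about 56 to 60 mm below this point, and then stands by itself, leaning 5 degrees at most.
- hammer: Loose steel cross-peen hammer head without handle, 38 x 38 mm section, about 118 mm long, 0.9 kg, lying across the press's round work plate. Origin on its underside below the eye; z up, length along y: round face to +y, wedge-shaped peen to -y.
- press: Arbor press, grey C-frame fixed to the bench. Origin on the bench under the ram, z up. Throat opens to its -x; column at +x (from x = 81 mm, 42 mm wide); lever on its -y side; +y flank towards the robot. Base 115 mm wide, 20 mm high, x -75 to 160 mm; round work plate 110 mm across, top at 40 mm. Head above the work: x -28 to 143, y -23 to 23, z 238 to 328 mm; front and flanks open below it.
- ram_foot (a point): Centre of the underside of the ram, a vertical steel bar of 25 x 25 mm section sliding through the press's head, over the eye to within a few mm; z up. It starts 145 to 151 mm above the eye's mouth (less than the drift's length) and cannot go higher. The ram's upper end reaches 165 mm above its foot.
- lever_ball (a point): Centre of the black 28 mm ball at the end of the lever, a 12 mm steel bar on the press's -y side, pointing to the press's front and a little up. The ball swings at 210 mm radius in the press's x-z plane about a pivot at x 40.5, y -60, z 283 mm in the press's axes; pushing it down lowers the ram. A short end with a smaller ball sticks out 53 mm behind the pivot.
- lever (a joint): Lever angle, rad: 0 is fully up (14 degrees above level), growing as the ball goes down; the ram descends 28 mm per rad. Starts between 0 and 0.2, turns with steady friction (about 4 N at the ball), stays where it is left, and stops on the seated drift at about 1.03 to 1.15.
- block: The wooden tool block, fixed on the bench, 70 x 190 mm and 65 mm high, upright holes along its length (y). Origin under its centre. The drift stands in the hole at y = +65 mm (18 mm wide, 60 mm deep). It may stand to the left or to the right of the press.
- punch_a: Short 12 mm steel punch standing in the block's middle hole (y = -5 mm), its end 24 mm above the block's top; leave alone. Origin at its lower end.
- punch_b: Shorter 12 mm steel punch standing in the block's other end hole (y = -60 mm), its end 18 mm above the block's top; leave alone. Origin at its lower end.
- tray: Low steel tray fixed on the bench, 130 x 180 mm, 35 mm high, holding two plain dark steel hammer blanks up to 42 mm high. Origin under its centre. It stands on the other side of the press from the block.
- tin: Closed steel tin, 72 mm across, 75 mm high, loose; leave alone. Origin under its centre.
Not all that is in view belongs to the job. Leave any black or turquoise look-alike of the hammer alone.

How it is judged:
On the way, in this order (a step that is already met when the one before it is completed fails the run):
1. the drift's nose is inside the mouth of the eye, the drift leaning (z of drift_nose in the frame of eye below -0.005 m and horizontal distance between drift_nose and eye below 0.012 m and angle between drift_mid's own z axis and vertical above 0.08 rad), for 0.05 s.
2. the drift is seated in the eye and stands upright, the ram still above it (z of drift_nose in the frame of eye below -0.047 m and horizontal distance between drift_mid and eye below 0.012 m and angle between drift_mid's own z axis and vertical below 0.11 rad and z of drift_top in the frame of ram_foot below -0.006 m), for 0.2 s.
At the end, for the whole second after the job is handed in: The drift stands nose down in the hammer's eye, its nose at least 47 mm below the mouth, within about 6 degrees of vertical, with the ram's foot on its top (within 3 mm), the hammer head still on the work plate under the ram, everything at rest and released (z of drift_nose in the frame of eye below -0.047 m and horizontal distance between drift_mid and eye below 0.012 m and angle between drift_mid's own z axis and vertical below 0.11 rad and z of drift_top in the frame of ram_foot above -0.003 m and horizontal distance between drift_top and ram_foot below 0.018 m and linear speed of each of hammer, drift below 0.01 m/s); the robot touches nothing.
It fails at once if the hammer head is shoved more than 15 mm or tipped (distance of hammer from where it was at the start of the episode above 0.015 m or angle between hammer's own z axis and vertical above 0.25 rad).
It fails at once if another tool is disturbed (moved more than 25 mm) (distance of any of punch_a, punch_b, tin from where it was at the start of the episode above 0.025 m).
It also fails if it takes over 72 s, if anything falls off the work surface, if the arm or the gripper's body presses on something with over 40 N, if the wrist force passes 120 N, or if a joint passes its speed limit or range.

ROBOT

A 7-joint arm with a two-finger parallel gripper is mounted at the origin on the work surface. World frame = base frame: x ahead of the robot, y to its left, z up, the work surface at z = 0. Lengths are in m, angles in rad, forces in N, time in s.
With the tool pointing down it reaches from about 0.4 to 0.875 m from the base axis. Payload 19.3 kg.
Tool frame: the origin (TCP) lies at the very end of the fingers, on their centre line; the grasp point (between the pads) lies 19 mm behind it; z points along the fingers, y is the line along which they close (so a half turn about z gives the same grasp; the last joint's range is limited). The gripper opens to 85 mm and grips with 20 to 120 N. Pads are 22 mm wide; open, the fingers measure 114 mm over their backs; the gripper's body (76 mm by 85 mm) begins 54 mm behind the grasp point. The pads swing forward as they close: fully open they stand 13 mm farther back than shut.
Start: joints at [1.157, 0.521, -0.036, 1.599, 0.021, 1.021, -0.113], TCP at [0.211, -0.588, 0.231] pointing down, gripper open.
Joint ranges: [-2.91, 2.91], [-0.3, 2.13], [-1.5, 1.42], [0.17, 2.43], [-1.26, 4.41], [0.16, 1.93], [-2.52, 2.52]. Speed limits (rad/s): [1.89, 1.89, 2.39, 2.39, 3.01, 3.01, 3.01].

INTERFACE

Orientations are given as [roll, pitch, yaw] about the fixed x, y, z axes, in that order (R = Rz(yaw) Ry(pitch) Rx(roll)).
In Python, from workcell import monitor, optics, job_done gives the robot as it stands.
- The arm moves only by the shell command python3 -m handwheel 'ROWS' [FORCE]. ROWS is JSON, a list of rows, each an object of numbers: "dx", "dy", "dz": the shift along the tool's x, y, z in cm; "wx", "wy", "wz": the turn, a rotation vector about the tool's x, y, z in rad; "claw": the opening in per cent of the stroke, from 0 (shut) to 100 (fully open). A call has 1 to 8 rows; each row shifts and turns the commanded pose from where the row before left it, along the tool's axes as they then stand; what a row does not reach is not made up. A row lasts 1/8 s, in which the tool goes at most 62.5 mm and 10.7 degrees, less where a joint would pass 70% of its speed; a pose out of reach is approached as far as the arm can. A call with a gripper value outside its range is refused whole. The fingers move at their own pace and stop on an object; FORCE is the grip in N (left out, the last holds). Time passes only in rows, so rows that do not move let the fingers close. It gives the time, the measured TCP pose, the force, the opening and the grip force at its end, in the units of the state.
- monitor.observe(): the state, without advancing time (a new reading comes with each control period).
- optics.grab_frame(name): name is "scene" or "top" or "wrist"; returns a dict with "frame" (420x560x3 uint8, blue, green, red), "fovy" (degrees; the focal length in pixels is half the picture's height over the tangent of half this angle, whatever the lens; pixels are square), "cx", "cy" (the principal point, pixels), "k1" (the pictures are not rectified: a ray, as slopes to the right and down, at radius r is drawn at 1 + k1 r^2 times it, then the intrinsics apply), "R" (3x3) and "t" (3): a world point X has camera coordinates R X + t. Camera axes: x right, y down, z forward; pixel columns grow to the right and rows downward; lengths in m; the calibration is good to about 2 mm. A picture is of the moment at which its call begins. There is no depth.
- job_done(): hands the job in; it is judged then, once.
Trained networks look in the newest picture that a camera, given by its name, has taken for a name from the list of things; names that differ only in an ending like _2 or _b are one class to them, and where a whole thing is asked for, a point or a joint stands for the part that bears it (a point fixed in the world has none). Each returns a list of dicts, best first, with "p" (0 to 1); they miss things now and then, are a little off and sometimes report something else, mostly with a low value. They report only what shows in the picture. A call takes as long as a camera call. They do not tell look-alikes from the thing itself.
- optics.masks_of(name, camera): "region" (420x560 bool, what is visible of it) and "rect" ([left, top, width, height] in pixels, round what is visible of it).
The state is a dict: "clock": time; "qpos": joint angles; "qd": joint speeds; "joint_efforts": joint torques, N m; "position": TCP position; "tool_rot": TCP orientation; "force": force on the tool from outside, world axes, zero at the start; "moment": the same for the moment, N m; "grip_width": finger opening in m; "finger_force": force on a finger pad.
Only numpy, scipy, OpenCV 4.12 (cv2) and the standard library are available. Lean on these libraries where they do the work, as an engineer would, in place of code of your own. Each camera call takes 0.05 s, during which the arm holds its last target. There are 200 camera calls.

## Working session

There is one attempt and no reset: what is moved stays moved. The work goes in short steps, Python scripts to look and compute and a shell command to move; the robot and the scene stay as the last step left them, time stands still between calls to the robot, and variables do not carry over. Pictures are saved under pics/ and viewed, at most 10 in all, crops included, and the job is handed in when it is done.

```bash
mkdir -p pics; ls; cat > h.py <<'E'
import numpy as np, cv2
from workcell import monitor, optics
def K(c):
    h,w=c["frame"].shape[:2]; f=h/2/np.tan(np.radians(c["fovy"])/2); return f
def proj(c,X):
    p=np.asarray(c["R"])@np.asarray(X,float)+np.asarray(c["t"]); s=p[:2]/p[2]; s=s*(1+c["k1"]*(s@s)); return K(c)*s+[c["cx"],c["cy"]]
def ray(c,uv):
    d=(np.asarray(uv,float)-[c["cx"],c["cy"]])/K(c); s=d.copy()
    for _ in range(30): s=d/(1+c["k1"]*(s@s))
    R=np.asarray(c["R"]); o=-R.T@np.asarray(c["t"]); v=R.T@np.r_[s,1]; return o,v/np.linalg.norm(v)
def onz(c,uv,z):
    o,v=ray(c,uv); return o+v*(z-o[2])/v[2]
E
python3 - <<'E'
from h import *
ims=[]
for n in ["scene","top"]:
    c=optics.grab_frame(n); ims.append(c["frame"]); R=np.asarray(c["R"]);print(n,c["fovy"],c["k1"],c["cx"],c["cy"],(-R.T@np.asarray(c["t"])).round(3),R.round(2).tolist())
    for t in ["drift_mid","hammer","press","ram_foot","lever_ball","block","punch_a","tray","tin"]:
        for d in optics.masks_of(t,n)[:3]:
            ys,xs=np.nonzero(d["region"]); print(t,round(d["p"],2),np.round(d["rect"]).tolist(),round(xs.mean(),1),round(ys.mean(),1))
    cv2.imwrite(f"pics/{n}0.png",c["frame"])
print(monitor.observe())
E
```

```text
pics
scene 48.31525641447053 -0.09324214292985158 278.6976903304774 201.9021202361296 [1.289 0.108 1.05 ] [[-0.17, 0.98, 0.02], [0.75, 0.14, -0.64], [-0.64, -0.1, -0.77]]
drift_mid 0.6 [428.0, 198.0, 17.0, 33.0] 432.9 211.7
drift_mid 0.52 [144.0, 175.0, 67.0, 38.0] 177.3 193.7
hammer 0.97 [285.0, 218.0, 24.0, 46.0] 296.5 242.5
hammer 0.84 [205.0, 280.0, 19.0, 44.0] 214.0 302.1
hammer 0.65 [228.0, 139.0, 128.0, 168.0] 312.3 226.2
press 0.93 [227.0, 141.0, 132.0, 164.0] 312.8 226.4
ram_foot 0.67 [294.0, 146.0, 18.0, 26.0] 303.8 158.1
ram_foot 0.58 [156.0, 227.0, 31.0, 39.0] 170.9 246.0
lever_ball 0.59 [227.0, 139.0, 88.0, 94.0] 275.1 187.6
block 0.85 [366.0, 207.0, 73.0, 47.0] 399.5 229.5
tray 0.57 [143.0, 174.0, 69.0, 41.0] 177.2 193.7
tin 0.7 [156.0, 227.0, 30.0, 41.0] 170.8 245.7
top 47.42921112230684 -0.15868980382996908 277.30516314386745 210.8163000114788 [0.393 0.01  1.328] [[0.0, -1.0, 0.01], [-0.99, -0.01, -0.16], [0.16, -0.01, -0.99]]
drift_mid 0.73 [114.0, 243.0, 23.0, 12.0] 124.8 249.6
hammer 0.69 [251.0, 212.0, 22.0, 20.0] 262.4 221.0
hammer 0.58 [221.0, 272.0, 39.0, 29.0]
[... 597 characters left out ...]
': array([ 1.1568143 ,  0.52140102, -0.03630596,  1.59945971,  0.02122718,
        1.02104783, -0.11280429]), 'qd': array([-2.75741713e-04,  1.25073759e-03, -4.60724477e-04,  4.14988252e-04,
        2.68359482e-04,  1.39596554e-03,  4.26088796e-05]), 'joint_efforts': array([-4.33193591e-04, -9.26845765e+01,  1.97786607e+00, -3.70251095e+01,
        1.78840337e-02,  1.80678406e-03, -1.24338726e-06]), 'position': array([ 0.21064366, -0.58846701,  0.23130454]), 'tool_rot': array([3.14152201e+00, 1.11467508e-05, 3.43753459e-01]), 'force': array([ 0.8410202 , -0.700507  ,  0.78583178]), 'moment': array([-0.01993984, -0.01939083, -0.01484572]), 'finger_force': 0.0, 'grip_width': 0.085539630902168}
```

View pics/scene0.png

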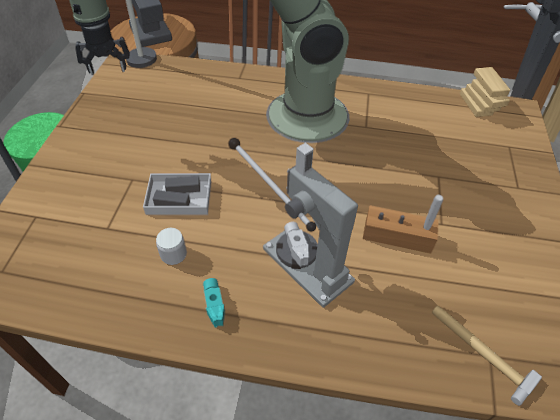

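View pics/top0.png

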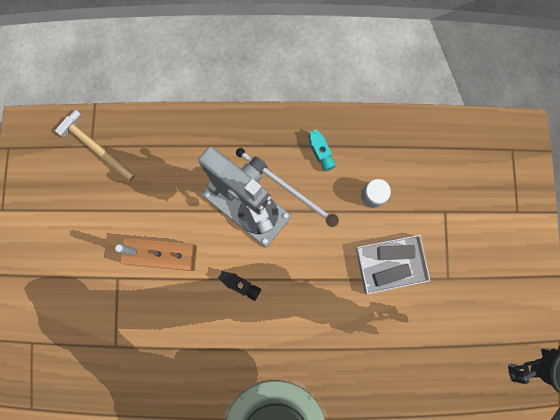

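The scene camera shows the press at (305,230), the grey hammer head on its plate at (297,243), the drift at (434,212) in the block, and the lever ball at (235,144). The tray is at (178,193), the tin at (171,246) and the turquoise fake at (214,302).
In the top camera the drift top is at (119,248), the lever ball at (333,220), the work plate at (262,212) and the black fake at (240,285).

Candidates for the hammer: grey on the plate top(262,215), black top(240,285), turquoise top(320,150), claw hammer top(68,123). I choose the grey one on the plate. Candidates for the drift: the bar in the block top(119,248), punches at (155,254) and (178,255). I choose the tall one at (119,248).

```bash
python3 - <<'E'
import cv2,numpy as np
t=cv2.imread("pics/top0.png");s=cv2.imread("pics/scene0.png")
a=cv2.resize(t[140:260,190:350],(800,600),interpolation=cv2.INTER_CUBIC)
cv2.imwrite("pics/c1.png",a)
b=cv2.resize(s[135:310,220:453],(800,600),interpolation=cv2.INTER_CUBIC)
cv2.imwrite("pics/c2.png",b)
E
```

```text
(no output)
```

View pics/c1.png

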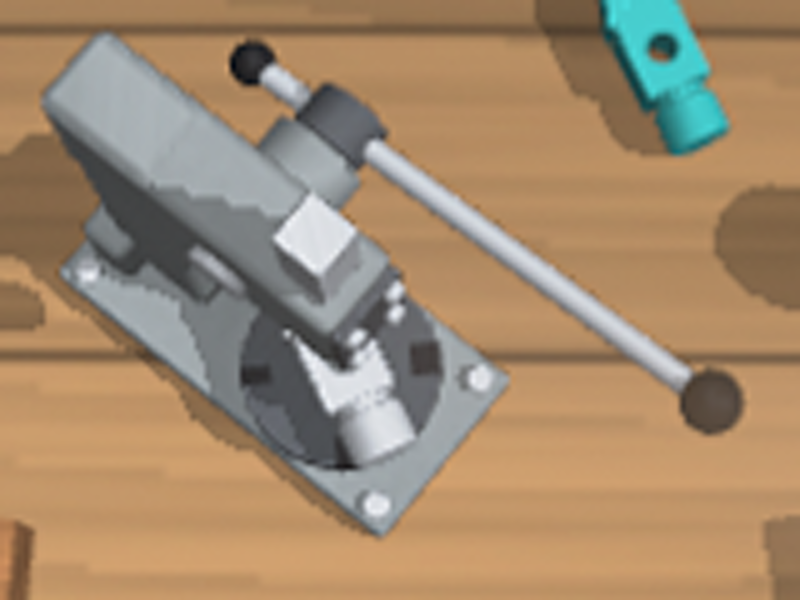

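View pics/c2.png

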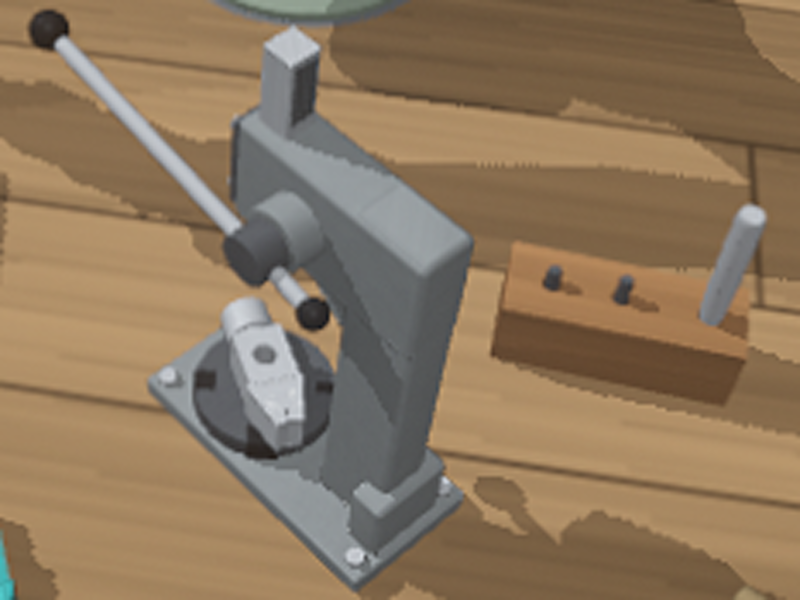

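The close crops confirm the choice: the grey head on the dark plate has its eye visible at c2 (265,354), with the round face at the upper left. The drift top is at c2 (752,213), the lever ball at c1 (711,401) and c2 (48,28), and the ram top at c1 (315,233).

```bash
python3 - <<'E'
from h import *
from scipy.optimize import least_squares as LS
import json
C={n:optics.grab_frame(n) for n in("top","scene")}
c1=lambda U,V:("top",np.array([(U+.5)/5-.5+190,(V+.5)/5-.5+140]))
c2=lambda U,V:("scene",np.array([(U+.5)*233/800-.5+220,(V+.5)*175/600-.5+135]))
# press: x,y,yaw
obs=[((.16,.0575,.02),c1(62,270)),((-.075,.0575,.02),c1(380,535)),((-.075,-.0575,.02),c1(510,378)),
((-.075,-.0575,.02),c2(150,382)),((.16,-.0575,.02),c2(357,585)),((.16,.0575,.02),c2(462,495)),((0,0,.04),c2(265,384))][:6]
W=lambda p,q:np.array([p[0]+np.cos(p[2])*q[0]-np.sin(p[2])*q[1],p[1]+np.sin(p[2])*q[0]+np.cos(p[2])*q[1],q[2]])
f=lambda p:np.ravel([proj(C[o[0]],W(p,q))-o[1] for q,o in obs])
r=LS(f,[.7,.1,.9]);print("press",r.x.round(4),f(r.x).round(1))
def tri(*os):
    g=lambda X:np.ravel([proj(C[o[0]],X)-o[1] for o in os]); s=LS(g,[.7,0,.2]); return s.x.round(4),g(s.x).round(1)
P=r.x
inv=lambda X:np.r_[np.array([[np.cos(P[2]),np.sin(P[2])],[-np.sin(P[2]),np.cos(P[2])]])@(X[:2]-P[:2]),X[2]].round(4)
b=tri(c1(711,401),c2(48,28));print("ball",b,inv(b[0]), "lever", .244-np.arcsin((b[0][2]-.283)/.21))
b=tri(c1(315,233),c2(293,47));print("ramtop",b,inv(b[0]))
e=onz(*[C["scene"],c2(265,354)[1]],.078);print("eye",e.round(4),inv(e))
h1=onz(C["scene"],c2(242,305)[1],.078);h2=onz(C["scene"],c2(284,410)[1],.078)
print("hammer axis",h1,h2,inv(h1),inv(h2))
for n,o in(("top",("top",np.array([119,247.5]))),("scene",c2(752,213))): print("drift top",n,onz(C[n],o[1],.186))
print("drift at block top",onz(C["scene"],c2(712,320)[1],.065))
print("blk", [onz(C["scene"],c2(*q)[1],.065).round(3) for q in((514,243),(496,330),(740,355))])
print("punch",[onz(C["scene"],c2(*q)[1],z).round(3) for q,z in(((556,268),.089),((627,278),.083))])
for t,z in(("tin",.075),):
  for d in optics.masks_of(t,"scene")[:1]: print(t,onz(C["scene"],[171,236],z))
print("tray",onz(C["top"],[392,264],.03),"fakeblack",onz(C["top"],[240,285],.02))
E
```

```text
press [0.5916 0.0505 0.8851] [-1.4 -1.  -0.4 -0.4  0.2 -1.  -1.7 -1.7 -0.6 -0.5  1.1 -0.7]
ball (array([ 0.5317, -0.1168,  0.3224]), array([-0.1,  0. , -0.1, -0. ])) [-0.1674 -0.0596  0.3224] lever 0.05526241532462395
ramtop (array([0.5897, 0.0504, 0.3889]), array([-0.4,  0. , -0.4, -0. ])) [-0.0012  0.0014  0.3889]
eye [0.592  0.0488 0.078 ] [-0.001  -0.0014  0.078 ]
hammer axis [0.54988973 0.02476636 0.078     ] [0.6388438  0.06969325 0.078     ] [-0.0463  0.016   0.078 ] [ 0.0448 -0.0244  0.078 ]
drift top top [0.47978256 0.38173476 0.186     ]
drift top scene [0.48240126 0.38339659 0.186     ]
drift at block top [0.48794025 0.38537058 0.065     ]
blk [array([0.438, 0.228, 0.065]), array([0.528, 0.219, 0.065]), array([0.518, 0.406, 0.065])]
punch [array([0.478, 0.259, 0.089]), array([0.473, 0.315, 0.083])]
tin [ 0.64366497 -0.2695783   0.075     ]
tray [ 0.45051761 -0.31863018  0.03      ] fakeblack [0.39354299 0.09664971 0.02      ]
```

```bash
cat > plan.py <<'E'
# plan.py N x y z heading_deg tilt_deg [lean axis yaw unaffected] : rows from measured pose
import sys; from h import *
from scipy.spatial.transform import Rotation as Ro
from scipy.linalg import logm,expm
def pose(x,y,z,hd,ti):
    h,t=np.radians([hd,ti]); zt=np.array([np.cos(t)*np.cos(h),np.cos(t)*np.sin(h),-np.sin(t)]); yt=np.array([np.sin(h),-np.cos(h),0])
    T=np.eye(4); T[:3,:3]=np.c_[np.cross(yt,zt),yt,zt]; T[:3,3]=x,y,z; return T
def cur():
    s=monitor.observe(); T=np.eye(4); T[:3,:3]=Ro.from_euler("xyz",s["tool_rot"]).as_matrix(); T[:3,3]=s["position"]; return T
def rows(A,B,n):
    S=expm(np.real(logm(np.linalg.inv(A)@B))/n); d=S[:3,3]*100; w=Ro.from_matrix(S[:3,:3]).as_rotvec()
    print(n,"x",dict(zip(["dx","dy","dz","wx","wy","wz"],np.r_[d.round(2),w.round(4)].tolist())))
    for k in range(n): A=A@S
    M=A
if __name__=="__main__":
    A=cur(); T0=A
    for a in sys.argv[1:]:
        v=[float(q) for q in a.split(",")]; 
        if len(v)==4: B=A.copy(); B[:3,3]=v[1:]
        else: B=pose(*v[1:])
        rows(A,B,int(v[0])); A=B
E
python3 plan.py 5,.36,-.40,.42 8,.38,0,.42 9,.33,.37,.30,0,35 3,.40,.383,.176,0,35 3,.4986,.383,.107,0,35
```

```text
5 x {'dx': 4.08, 'dy': -2.54, 'dz': -3.77, 'wx': -0.0, 'wy': 0.0, 'wz': 0.0}
8 x {'dx': 1.92, 'dy': -4.62, 'dz': 0.0, 'wx': -0.0, 'wy': 0.0, 'wz': 0.0}
9 x {'dx': -0.3, 'dy': -4.23, 'dz': 1.25, 'wx': -0.0183, 'wy': 0.1056, 'wz': 0.0352}
3 x {'dx': -2.05, 'dy': -0.43, 'dz': 4.28, 'wx': 0.0, 'wy': -0.0, 'wz': 0.0}
3 x {'dx': 0.0, 'dy': 0.0, 'dz': 4.01, 'wx': 0.0, 'wy': -0.0, 'wz': 0.0}
```

```bash
python3 -m handwheel '[{"dx":4.1,"dy":-2.5,"dz":-3.8},{"dx":4.1,"dy":-2.5,"dz":-3.8},{"dx":4.1,"dy":-2.5,"dz":-3.8},{"dx":4.1,"dy":-2.5,"dz":-3.8},{"dx":4.1,"dy":-2.5,"dz":-3.8}]'
python3 -m handwheel '[{"dx":1.9,"dy":-4.6},{"dx":1.9,"dy":-4.6},{"dx":1.9,"dy":-4.6},{"dx":1.9,"dy":-4.6},{"dx":1.9,"dy":-4.6},{"dx":1.9,"dy":-4.6},{"dx":1.9,"dy":-4.6},{"dx":1.9,"dy":-4.6}]'; python3 plan.py 10,.33,.37,.30,0,35
```

```text
10 x {'dx': 3.23, 'dy': -9.18, 'dz': 0.41, 'wx': -0.0165, 'wy': 0.095, 'wz': 0.0317}schema error: expected keys dx, dy, dz, wx, wy, wz, claw
schema error: expected keys dx, dy, dz, wx, wy, wz, claw
```

```bash
python3 -m handwheel '[{"dx":4.1,"dy":-2.5,"dz":-3.8,"wx":0,"wy":0,"wz":0,"claw":100},{"dx":4.1,"dy":-2.5,"dz":-3.8,"wx":0,"wy":0,"wz":0,"claw":100},{"dx":4.1,"dy":-2.5,"dz":-3.8,"wx":0,"wy":0,"wz":0,"claw":100},{"dx":4.1,"dy":-2.5,"dz":-3.8,"wx":0,"wy":0,"wz":0,"claw":100},{"dx":4.1,"dy":-2.5,"dz":-3.8,"wx":0,"wy":0,"wz":0,"claw":100}]'
python3 -m handwheel '[{"dx":1.9,"dy":-4.6,"dz":0,"wx":0,"wy":0,"wz":0,"claw":100},{"dx":1.9,"dy":-4.6,"dz":0,"wx":0,"wy":0,"wz":0,"claw":100},{"dx":1.9,"dy":-4.6,"dz":0,"wx":0,"wy":0,"wz":0,"claw":100},{"dx":1.9,"dy":-4.6,"dz":0,"wx":0,"wy":0,"wz":0,"claw":100},{"dx":1.9,"dy":-4.6,"dz":0,"wx":0,"wy":0,"wz":0,"claw":100},{"dx":1.9,"dy":-4.6,"dz":0,"wx":0,"wy":0,"wz":0,"claw":100},{"dx":1.9,"dy":-4.6,"dz":0,"wx":0,"wy":0,"wz":0,"claw":100},{"dx":1.9,"dy":-4.6,"dz":0,"wx":0,"wy":0,"wz":0,"claw":100}]'; python3 plan.py 10,.33,.37,.30,0,35
```

```text
clock: 1.78
position: [0.3622, -0.4002, 0.4228]
tool_rot: [3.141, -0.0, 0.344]
force: [0.2, -0.6, -0.5]
grip_width: 0.0855
finger_force: 0.0
clock: 2.78
position: [0.3804, -0.0024, 0.4216]
tool_rot: [3.141, -0.001, 0.344]
force: [1.7, 0.1, -0.1]
grip_width: 0.0852
finger_force: 0.0
10 x {'dx': -0.29, 'dy': -3.84, 'dz': 1.14, 'wx': -0.0164, 'wy': 0.0949, 'wz': 0.0317}
```

```bash
python3 -m handwheel '[{"dx":-0.3,"dy":-3.8,"dz":1.1,"wx":-0.0164,"wy":0.095,"wz":0.032,"claw":100},{"dx":-0.3,"dy":-3.8,"dz":1.1,"wx":-0.0164,"wy":0.095,"wz":0.032,"claw":100},{"dx":-0.3,"dy":-3.8,"dz":1.1,"wx":-0.0164,"wy":0.095,"wz":0.032,"claw":100},{"dx":-0.3,"dy":-3.8,"dz":1.1,"wx":-0.0164,"wy":0.095,"wz":0.032,"claw":100},{"dx":-0.3,"dy":-3.8,"dz":1.1,"wx":-0.0164,"wy":0.095,"wz":0.032,"claw":100}]'
python3 -m handwheel '[{"dx":-0.3,"dy":-3.8,"dz":1.1,"wx":-0.0164,"wy":0.095,"wz":0.032,"claw":100},{"dx":-0.3,"dy":-3.8,"dz":1.1,"wx":-0.0164,"wy":0.095,"wz":0.032,"claw":100},{"dx":-0.3,"dy":-3.8,"dz":1.1,"wx":-0.0164,"wy":0.095,"wz":0.032,"claw":100},{"dx":-0.3,"dy":-3.8,"dz":1.1,"wx":-0.0164,"wy":0.095,"wz":0.032,"claw":100},{"dx":-0.3,"dy":-3.8,"dz":1.1,"wx":-0.0164,"wy":0.095,"wz":0.032,"claw":100}]'; python3 plan.py 4,.40,.383,.176,0,35 3,.4986,.383,.107,0,35; python3 -c "
from h import *;print(monitor.observe()['qpos'].round(2))"
```

```text
clock: 3.4
position: [0.3312, 0.1463, 0.3691]
tool_rot: [3.083, -0.407, 0.21]
force: [0.7, -0.5, -0.4]
grip_width: 0.0854
finger_force: 0.0
clock: 4.03
position: [0.3743, 0.2504, 0.3471]
tool_rot: [3.105, -0.65, 0.141]
force: [-0.1, 1.5, 1.4]
grip_width: 0.0851
finger_force: 0.0
4 x {'dx': -2.29, 'dy': -3.36, 'dz': 3.66, 'wx': -0.0166, 'wy': 0.0769, 'wz': 0.026}
3 x {'dx': 0.0, 'dy': 0.0, 'dz': 4.01, 'wx': 0.0, 'wy': -0.0, 'wz': 0.0}
[ 0.57 -0.3  -1.36  2.24  0.29  0.49 -2.52]
```

```bash
cat > kin.py <<'E'
import numpy as np, itertools
from scipy.spatial.transform import Rotation as Ro
from scipy.optimize import least_squares as LS
AX="zyzyzyz"
def fk(q,p,s):
    h,L1,L2,L3,b,t,a1,a2,a3=p; R=Ro.from_euler("z",b); P=np.array([0,0,h]); 
    for i in range(7):
        R=R*Ro.from_euler(AX[i],s[i]*q[i])
        if i==2: P=P+R.apply([a1,0,L1])
        if i==3: P=P+R.apply([a2,0,0])
        if i==4: P=P+R.apply([0,0,L2])
        if i==5: P=P+R.apply([a3,0,0])
    R=R*Ro.from_euler("z",t); return P+R.apply([0,0,L3]),R
def res(p,s,D):
    o=[]
    for q,x,r in D:
        P,R=fk(q,p,s); o+=list(P-x)+list((R.inv()*Ro.from_euler("xyz",r)).as_rotvec()*.5)
    return np.r_[o,np.array(p[6:])*.001]
E
python3 - <<'E'
from kin import *; from h import *
import json
s0=monitor.observe()
D=[([1.1568143,.52140102,-.03630596,1.59945971,.02122718,1.02104783,-.11280429],[.21064366,-.58846701,.23130454],[3.1415,0,.34375]),
(s0["qpos"].tolist(),s0["position"].tolist(),s0["tool_rot"].tolist())]
best=[]
for sg in itertools.product([1,-1],repeat=4):
    s=[sg[0],1,sg[1],1,sg[2],1,sg[3]]
    for b in(-2,0,2):
      for t in (0,2,4):
        r=LS(res,[.3,.4,.4,.25,b,t,0,0,0],args=(s,D)); best.append((r.cost,s,r.x.round(4).tolist()))
best.sort(key=lambda a:a[0]); 
for b in best[:4]: print(b)
json.dump([D,best[0]],open("kin.json","w"))
E
```

```text
(np.float64(8.640612333330881e-07), [-1, 1, -1, 1, -1, 1, -1], [-0.7558, 2.2428, -0.1761, 2.2994, -0.0002, 1.5706, -0.6514, -1.0856, 0.3471])
(np.float64(8.640612333330897e-07), [-1, 1, -1, 1, -1, 1, -1], [-0.7558, 2.2428, -0.1761, 2.2994, -0.0002, 1.5706, -0.6514, -1.0856, 0.3471])
(np.float64(8.640612333330956e-07), [-1, 1, -1, 1, -1, 1, -1], [-0.7558, 2.2428, -0.1761, 2.2994, -0.0002, 1.5706, -0.6514, -1.0856, 0.3471])
(np.float64(8.640612333330965e-07), [-1, 1, -1, 1, -1, 1, -1], [-0.7558, 2.2428, -0.1761, 2.2994, -0.0002, 1.5706, -0.6514, -1.0856, 0.3471])
```

```bash
sed -i 's/yt=np.array(\[np.sin(h),-np.cos(h),0\])/yt=np.array([-np.sin(h),np.cos(h),0])/' plan.py
cat > rec.py <<'E'
import json; from h import *
s=monitor.observe(); K=json.load(open("kin.json")); K[0].append((s["qpos"].tolist(),s["position"].tolist(),s["tool_rot"].tolist())); json.dump(K,open("kin.json","w")); print(s["qpos"].round(2))
E
python3 plan.py 6,.40,.1,.42,-160.3,90
```

```text
6 x {'dx': 0.32, 'dy': 2.59, 'dz': -1.12, 'wx': 0.0168, 'wy': -0.1074, 'wz': -0.0345}
```

```bash
python3 -m handwheel '[{"dx":0.3,"dy":2.6,"dz":-1.1,"wx":0.017,"wy":-0.107,"wz":-0.034,"claw":100},{"dx":0.3,"dy":2.6,"dz":-1.1,"wx":0.017,"wy":-0.107,"wz":-0.034,"claw":100},{"dx":0.3,"dy":2.6,"dz":-1.1,"wx":0.017,"wy":-0.107,"wz":-0.034,"claw":100}]'; python3 rec.py
python3 -m handwheel '[{"dx":0.3,"dy":2.6,"dz":-1.1,"wx":0.017,"wy":-0.107,"wz":-0.034,"claw":100},{"dx":0.3,"dy":2.6,"dz":-1.1,"wx":0.017,"wy":-0.107,"wz":-0.034,"claw":100},{"dx":0.3,"dy":2.6,"dz":-1.1,"wx":0.017,"wy":-0.107,"wz":-0.034,"claw":100}]'; python3 rec.py; python3 plan.py 15,.44,.2,.42,2,90
```

```text
clock: 4.4
position: [0.376, 0.1806, 0.3805]
tool_rot: [3.106, -0.368, 0.228]
force: [-1.0, 0.3, 0.4]
grip_width: 0.0853
finger_force: 0.0
[ 0.2  -0.18 -0.8   2.09  0.05  0.85 -1.99]
clock: 4.78
position: [0.3955, 0.1062, 0.4173]
tool_rot: [3.137, -0.045, 0.325]
force: [-0.6, -0.1, -0.2]
grip_width: 0.0853
finger_force: 0.0
[ 0.23 -0.01 -0.63  1.83  0.    1.27 -1.64]
15 x {'dx': 0.86, 'dy': 0.5, 'dz': 0.01, 'wx': 0.0044, 'wy': -0.0002, 'wz': -0.19}
```

```bash
for i in 1 2; do python3 -m handwheel '[{"dx":0,"dy":0,"dz":0,"wx":0,"wy":0,"wz":-0.185,"claw":100},{"dx":0,"dy":0,"dz":0,"wx":0,"wy":0,"wz":-0.185,"claw":100},{"dx":0,"dy":0,"dz":0,"wx":0,"wy":0,"wz":-0.185,"claw":100},{"dx":0,"dy":0,"dz":0,"wx":0,"wy":0,"wz":-0.185,"claw":100},{"dx":0,"dy":0,"dz":0,"wx":0,"wy":0,"wz":-0.185,"claw":100},{"dx":0,"dy":0,"dz":0,"wx":0,"wy":0,"wz":-0.185,"claw":100},{"dx":0,"dy":0,"dz":0,"wx":0,"wy":0,"wz":-0.185,"claw":100}]'; python3 rec.py; done
python3 - <<'E'
from kin import *; import json
K=json.load(open("kin.json")); D=K[0]; s=[-1,1,-1,1,-1,1,-1]
r=LS(res,[.35,.4,.4,.25,0,1.57,0,0,0],args=(s,D)); print(r.cost,r.x.round(4)); print(np.abs(res(r.x,s,D)).max())
K[1]=[r.cost,s,r.x.tolist()]; json.dump(K,open("kin.json","w"))
LO=np.array([-2.91,-.3,-1.5,.17,-1.26,.16,-2.52]);HI=np.array([2.91,2.13,1.42,2.43,4.41,1.93,2.52])
from plan import pose
def ik(T,q0):
    def f(q):
        P,R=fk(q,r.x,s); return np.r_[(P-T[:3,3])*10,(R.inv()*Ro.from_matrix(T[:3,:3])).as_rotvec()*3,.01*(q-q0)]
    z=LS(f,np.clip(q0,LO+.01,HI-.01),bounds=(LO,HI)); return z.x,np.abs(f(z.x)[:6]).max()
q0=np.array(D[-1][0])
for n,a in dict(pre=(.40,.383,.176,0,35),gr=(.4986,.383,.107,0,35),gr20=(.4986,.383,.107,20,35),ins_up=(.603,.039,.119,-39,35),ins_lean=(.57,.06,.16,-39,15),ins_up20=(.605,.043,.119,-20,35),ins_lean20=(.57,.06,.16,-20,15)).items():
    q,e=ik(pose(*a),q0); print(n,q.round(2),round(e,4))
E
```

```text
clock: 5.65
position: [0.3953, 0.1069, 0.4165]
tool_rot: [3.094, -0.008, 1.625]
force: [-0.1, -0.8, 0.7]
grip_width: 0.0852
finger_force: 0.0
[ 0.22 -0.01 -0.62  1.83  0.    1.27 -0.35]
clock: 6.52
position: [0.3954, 0.1069, 0.4165]
tool_rot: [3.121, 0.044, 2.92]
force: [0.2, -0.8, -0.1]
grip_width: 0.0854
finger_force: 0.0
[ 0.21 -0.01 -0.61  1.84  0.    1.27  0.95]
0.0010359779024061411 [ 0.3289  0.5684  0.4124  0.3453 -0.1037  1.4718 -0.0016  0.0342 -0.0095]
0.03127085910928518
pre [-0.79  0.8  -0.83  2.27  1.74  1.46 -1.29] 0.0002
gr [-0.58  1.01 -0.84  2.18  2.02  1.5  -1.2 ] 0.0001
gr20 [-0.27  1.18 -1.09  2.35  2.4   1.57 -0.87] 0.0002
ins_up [-0.13  0.9  -0.68  2.18  1.87  1.39 -1.3 ] 0.0001
ins_lean [-0.43  1.01 -0.53  2.23  1.82  1.74 -1.6 ] 0.0001
ins_up20 [ 0.17  1.06 -0.97  2.36  2.24  1.55 -1.09] 0.0002
ins_lean20 [-1.31  1.24  0.85  2.43  2.51  0.87 -2.52] 0.0552
```

```bash
cat > kin2.py <<'E'
import numpy as np, json
from scipy.spatial.transform import Rotation as Ro
from scipy.optimize import least_squares as LS
S=[-1,1,-1,1,-1,1,-1]; AX="zyzyzyz"
P0=np.zeros((8,3)); P0[0,2]=.33;P0[3,2]=.45;P0[5,2]=.41;P0[7,2]=.3
def fk(q,p):
    o=np.reshape(p[:24],(8,3)); a=p[24:]; R=Ro.identity(); P=o[0]
    for i in range(7):
        R=R*Ro.from_euler(AX[i],S[i]*q[i]+a[i]); P=P+R.apply(o[i+1])
    return P,R
def res(p,D):
    o=[]
    for q,x,r in D:
        P,R=fk(q,p); o+=list(P-x)+list((R.inv()*Ro.from_euler("xyz",r)).as_rotvec()*.5)
    return np.r_[o,(p[:24]-P0.ravel())*.003,.01*(p[24:]-np.r_[np.zeros(6),np.pi/2])]
def fit():
    D=json.load(open("kin.json"))[0]; r=LS(res,np.r_[P0.ravel(),np.zeros(6),np.pi/2],args=(D,)); return r.x,D
LO=np.array([-2.91,-.3,-1.5,.17,-1.26,.16,-2.52]);HI=np.array([2.91,2.13,1.42,2.43,4.41,1.93,2.52])
def ik(T,q0,p):
    def f(q):
        P,R=fk(q,p); return np.r_[(P-T[:3,3])*10,(R.inv()*Ro.from_matrix(T[:3,:3])).as_rotvec()*3,.01*(q-q0)]
    z=LS(f,np.clip(q0,LO+.01,HI-.01),bounds=(LO,HI)); return z.x,np.abs(f(z.x)[:6]).max()
E
python3 - <<'E'
from kin2 import *; from plan import pose
p,D=fit(); print(np.abs(res(p,D)[:6*len(D)]).reshape(-1,6).max(1).round(4)); print(p[:24].reshape(8,3).round(3).tolist(),p[24:].round(3))
q0=np.array(D[-1][0])
for n,a in dict(pre=(.40,.383,.176,0,35),gr=(.4986,.383,.107,0,35),gr20=(.4986,.383,.107,-25,35),ins_up=(.603,.039,.119,-39,35),ins_lean=(.57,.06,.16,-39,15)).items():
    for s in (q0,[-.3,.6,0,2,1.57,1,0]):
        q,e=ik(pose(*a),np.array(s),p); print(n,q.round(2),round(e,4))
E
```

```text
[0. 0. 0. 0. 0. 0.]
[[-0.006, -0.017, 0.338], [-0.004, -0.009, 0.008], [-0.001, -0.009, 0.018], [0.011, -0.004, 0.468], [-0.003, -0.004, 0.007], [0.001, -0.011, 0.417], [0.001, -0.011, 0.006], [-0.0, 0.0, 0.306]] [ 0.    -0.    -0.     0.     0.    -0.     1.571]
pre [-0.64  0.74 -0.77  2.22  1.76  1.35 -1.09] 0.0001
pre [-0.87  0.63 -0.48  2.23  1.7   1.16 -1.13] 0.0001
gr [-0.46  0.95 -0.75  2.1   2.03  1.35 -1.03] 0.0001
gr [-0.68  0.83 -0.46  2.11  1.96  1.14 -1.14] 0.0001
gr20 [-0.84  0.9  -0.39  1.83  1.46  1.28 -1.08] 0.0001
gr20 [-0.93  0.88 -0.28  1.83  1.41  1.2  -1.08] 0.0
ins_up [-0.07  0.83 -0.57  2.13  1.84  1.26 -1.14] 0.0001
ins_up [-0.36  0.75 -0.21  2.14  1.77  1.03 -1.22] 0.0001
ins_lean [-0.32  0.92 -0.46  2.18  1.84  1.63 -1.39] 0.0001
ins_lean [-0.59  0.86 -0.15  2.2   1.75  1.4  -1.45] 0.0001
```

```bash
python3 plan.py 8,.38,.40,.28,-25,35 3,.408,.418,.176,-25,35 4,.497,.376,.107,-25,35
```

```text
8 x {'dx': 1.98, 'dy': 3.47, 'dz': 0.99, 'wx': 0.0157, 'wy': -0.1143, 'wz': 0.0232}
3 x {'dx': 2.5, 'dy': 0.94, 'dz': 2.47, 'wx': 0.0, 'wy': 0.0, 'wz': 0.0}
4 x {'dx': 0.0, 'dy': -0.01, 'dz': 3.0, 'wx': 0.0, 'wy': 0.0, 'wz': 0.0}
```

```bash
for i in 1 2; do python3 -m handwheel '[{"dx":2,"dy":3.5,"dz":1,"wx":0.016,"wy":-0.114,"wz":0.023,"claw":100},{"dx":2,"dy":3.5,"dz":1,"wx":0.016,"wy":-0.114,"wz":0.023,"claw":100},{"dx":2,"dy":3.5,"dz":1,"wx":0.016,"wy":-0.114,"wz":0.023,"claw":100},{"dx":2,"dy":3.5,"dz":1,"wx":0.016,"wy":-0.114,"wz":0.023,"claw":100}]'; python3 rec.py; done; python3 plan.py 4,.408,.418,.176,-25,35 4,.497,.376,.107,-25,35
```

```text
clock: 7.02
position: [0.3668, 0.2409, 0.3676]
tool_rot: [-3.111, 0.448, 2.83]
force: [1.5, -1.1, -0.5]
grip_width: 0.0852
finger_force: 0.0
[-0.06  0.04 -1.    2.01  0.54  1.11 -0.05]
clock: 7.52
position: [0.3743, 0.363, 0.2927]
tool_rot: [-3.082, 0.845, 2.758]
force: [3.2, -0.3, 1.4]
grip_width: 0.0849
finger_force: 0.0
[-0.67  0.54 -0.94  1.95  1.1   1.6  -0.91]
4 x {'dx': 2.11, 'dy': 1.67, 'dz': 1.96, 'wx': -0.0046, 'wy': -0.0285, 'wz': 0.009}
4 x {'dx': 0.0, 'dy': -0.01, 'dz': 3.0, 'wx': 0.0, 'wy': 0.0, 'wz': 0.0}
```

Tracking well. I'll move to the pre-grasp pose and take one wrist picture before the grasp.

```bash
python3 -m handwheel '[{"dx":2.1,"dy":1.7,"dz":2,"wx":-0.0046,"wy":-0.0285,"wz":0.009,"claw":100},{"dx":2.1,"dy":1.7,"dz":2,"wx":-0.0046,"wy":-0.0285,"wz":0.009,"claw":100},{"dx":2.1,"dy":1.7,"dz":2,"wx":-0.0046,"wy":-0.0285,"wz":0.009,"claw":100},{"dx":2.1,"dy":1.7,"dz":2,"wx":-0.0046,"wy":-0.0285,"wz":0.009,"claw":100},{"dx":0,"dy":0,"dz":0,"wx":0,"wy":0,"wz":0,"claw":100}]'; python3 rec.py; python3 plan.py 4,.497,.376,.107,-25,35
python3 - <<'E'
from h import *
c=optics.grab_frame("wrist"); print(np.shape(c["frame"]))
f=c["frame"]
for X in((.483,.383,.186),(.483,.383,.118),(.483,.383,.065)): 
    u=proj(c,X); print(u.round(1)); cv2.circle(f,tuple(int(v) for v in u),4,(0,0,255),1)
cv2.imwrite("pics/w1.png",f)
E
```

```text
clock: 8.15
position: [0.4085, 0.417, 0.1735]
tool_rot: [-3.132, 0.955, 2.714]
force: [-0.5, 0.4, 0.0]
grip_width: 0.0858
finger_force: 0.0
[-0.83  0.83 -0.79  1.88  1.33  1.64 -1.13]
4 x {'dx': -0.05, 'dy': 0.01, 'dz': 2.95, 'wx': -0.0005, 'wy': -0.0013, 'wz': 0.0012}
(420, 560, 3)
[274.6 306.2]
[275.2 206.5]
[275.5 139.1]
```

View pics/w1.png

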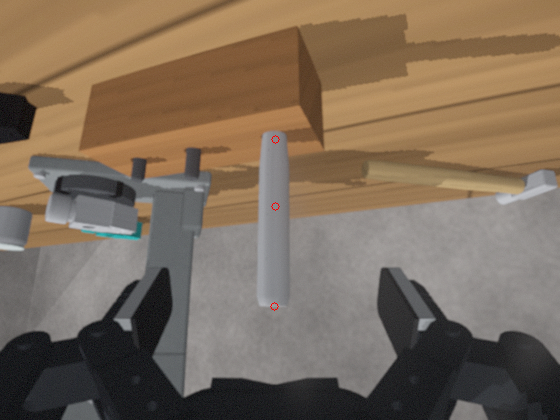

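The wrist view shows the drift from (275,133) to (273,303). The predicted points fall on it, and it is centred between the fingers. Grasping now.

```bash
python3 -m handwheel '[{"dx":0,"dy":0,"dz":2.9,"wx":0,"wy":0,"wz":0,"claw":100},{"dx":0,"dy":0,"dz":2.9,"wx":0,"wy":0,"wz":0,"claw":100},{"dx":0,"dy":0,"dz":2.9,"wx":0,"wy":0,"wz":0,"claw":100},{"dx":0,"dy":0,"dz":2.9,"wx":0,"wy":0,"wz":0,"claw":100},{"dx":0,"dy":0,"dz":0,"wx":0,"wy":0,"wz":0,"claw":0},{"dx":0,"dy":0,"dz":0,"wx":0,"wy":0,"wz":0,"claw":0},{"dx":0,"dy":0,"dz":0,"wx":0,"wy":0,"wz":0,"claw":0},{"dx":0,"dy":0,"dz":0,"wx":0,"wy":0,"wz":0,"claw":0}]' 70
python3 -m handwheel '[{"dx":0,"dy":0,"dz":0,"wx":0,"wy":0,"wz":0,"claw":0},{"dx":0,"dy":0,"dz":0,"wx":0,"wy":0,"wz":0,"claw":0},{"dx":-0.8,"dy":0,"dz":-0.57,"wx":0,"wy":0,"wz":0,"claw":0}]'; python3 rec.py
```

```text
clock: 9.2
position: [0.4943, 0.3773, 0.1092]
tool_rot: [-3.138, 0.955, 2.709]
force: [-3.3, -1.1, 5.8]
grip_width: 0.0199
finger_force: 67.9
clock: 9.57
position: [0.4941, 0.3773, 0.118]
tool_rot: [-3.137, 0.954, 2.711]
force: [-0.2, -0.2, -3.1]
grip_width: 0.0202
finger_force: 69.0
[-0.71  0.9  -0.71  1.9   1.49  1.52 -1.13]
```

```bash
python3 -m handwheel '[{"dx":-2.5,"dy":0,"dz":-1.75,"wx":0,"wy":0,"wz":0,"claw":0},{"dx":-2.5,"dy":0,"dz":-1.75,"wx":0,"wy":0,"wz":0,"claw":0},{"dx":-2.5,"dy":0,"dz":-1.75,"wx":0,"wy":0,"wz":0,"claw":0},{"dx":0,"dy":0,"dz":0,"wx":0,"wy":0,"wz":0,"claw":0}]'
cat > nose.py <<'E'
import sys; from plan import *
Rg=Ro.from_euler("xyz",[-3.138,.955,2.709]).as_matrix(); Tg=np.array([.4943,.3773,.1092])
try: NT=np.load("nt.npy")   # nose in tool, drift axis in tool
except Exception: NT=np.array([Rg.T@(np.array([.483,.383,.006])-Tg),Rg.T@[0,0,1.]])
def tgt(nx,ny,nz,lean,hd=-39.3):
    t0=np.degrees(np.arctan2(-NT[1][2],-NT[1][0]))  # tilt making axis vertical
    T=pose(0,0,0,hd,t0-lean); T[:3,3]=np.array([nx,ny,nz])-T[:3,:3]@NT[0]; return T
def state():
    A=cur(); n=A[:3,3]+A[:3,:3]@NT[0]; a=A[:3,:3]@NT[1]; return n,a
EYE=np.array([.591,.049,.078]); PY=np.array([-.774,.633,0]); PX=np.array([.633,.774,0])
if __name__=="__main__":   # args: N,dpx,dpy,dz,lean in mm relative to eye
    A=cur(); n,a=state(); print("nose rel eye (px,py,z) mm",((n-EYE)@np.c_[PX,PY,[0,0,1]]*1000).round(1),"lean",np.degrees(np.arccos(a[2])).round(1),"force",monitor.observe()["force"].round(1))
    for s in sys.argv[1:]:
        v=[float(q) for q in s.split(",")]; E=EYE+PX*v[1]/1000+PY*v[2]/1000; E[2]+=v[3]/1000
        B=tgt(*E,v[4]); print(B[:3,3].round(3)); rows(A,B,int(v[0])); A=B
E
python3 - <<'E'
from nose import *
from kin2 import fit,ik
print(NT.round(4)); n,a=state(); print(n,a)
p,D=fit(); q=monitor.observe()["qpos"]
for v in((0,160,60,10),(0,50,17,20),(0,0,-12,20),(0,0,-35,8),(0,0,-56,0)):
    E=EYE+PY*v[1]/1000; E[2]+=v[2]/1000; q,e=ik(tgt(*E,v[3]),q,p); print(v,q.round(2),round(e,4))
for nm in("scene","top"):
    c=optics.grab_frame(nm); f=c["frame"].copy(); u=proj(c,n);w=proj(c,n+.18*a)
    for P in(u,w): cv2.circle(f,tuple(int(round(x)) for x in P),3,(0,0,255),1)
    x0,y0=[int(x) for x in (u+w)/2]; x0=max(x0,75);cr=cv2.resize(f[max(y0-56,0):y0+56,x0-75:x0+75],(600,448),interpolation=cv2.INTER_CUBIC); cv2.imwrite(f"pics/l_{nm}.png",cr); print(nm,u,w,x0,y0)
a=cv2.imread("pics/l_scene.png");b=cv2.imread("pics/l_top.png")
cv2.imwrite("pics/lift.png",cv2.resize(np.hstack([a,b]),(800,299)))
E
python3 nose.py 10,0,160,60,10 6,0,50,17,20
```

```text
clock: 10.07
position: [0.4953, 0.3778, 0.2122]
tool_rot: [3.139, 0.956, 2.704]
force: [-0.2, -0.7, -5.0]
grip_width: 0.0198
finger_force: 69.0
[[ 9.150e-02  6.000e-04  4.930e-02]
 [-8.163e-01 -2.100e-03 -5.776e-01]]
[0.48419877 0.38377796 0.10895837] [-0.00204304 -0.00292662  0.99999363]
(0, 160, 60, 10) [-0.57  0.61 -0.69  2.24  1.3   1.6  -1.28] 0.0
(0, 50, 17, 20) [-0.53  0.81 -0.52  2.26  1.57  1.68 -1.43] 0.0
(0, 0, -12, 20) [-0.46  0.87 -0.46  2.23  1.69  1.64 -1.44] 0.0
(0, 0, -35, 8) [-0.32  0.78 -0.5   2.21  1.71  1.4  -1.29] 0.0
(0, 0, -56, 0) [-0.22  0.75 -0.52  2.18  1.71  1.24 -1.19] 0.0
scene [430.71084144 216.60466791] [450.74245811 168.21238472] 440 192
top [127.59725939 248.17718558] [104.01702303 241.93736084] 115 245
nose rel eye (px,py,z) mm [190.4 294.2  28.4] lean 0.0 force [ 0.2 -0.3 -4.3]
[0.463 0.153 0.242]
10 x {'dx': -0.72, 'dy': -2.09, 'dz': 0.61, 'wx': 0.0216, 'wy': -0.0173, 'wz': 0.0128}
[0.534 0.095 0.196]
6 x {'dx': 0.16, 'dy': 0.0, 'dz': 1.71, 'wx': -0.0, 'wy': -0.0291, 'wz': -0.0}
```

View pics/lift.png

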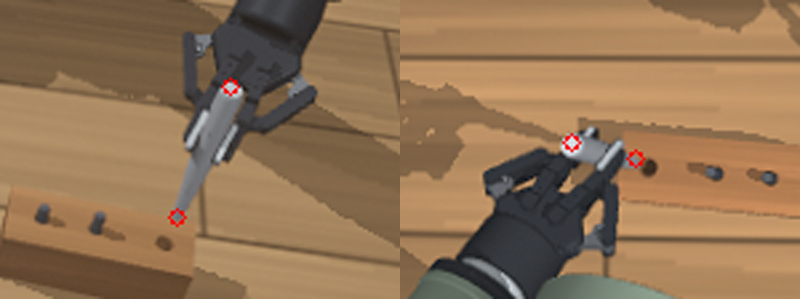

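Both views show the nose and top exactly on the predicted marks: scene crop (177,217)/(231,88), top crop (635,158)/(571,143). The grasp is good and upright, and the punches are untouched. I'll raise it a little more, then carry it to the press.

```bash
python3 -m handwheel '[{"dx":-2.4,"dy":0,"dz":-1.7,"wx":0,"wy":0,"wz":0,"claw":0},{"dx":-0.72,"dy":-2.1,"dz":1,"wx":0.02,"wy":-0.017,"wz":0.013,"claw":0},{"dx":-0.5,"dy":-2.1,"dz":1,"wx":0.022,"wy":-0.017,"wz":0.013,"claw":0},{"dx":-0.5,"dy":-2.1,"dz":1,"wx":0.022,"wy":-0.017,"wz":0.013,"claw":0},{"dx":-0.5,"dy":-2.1,"dz":1,"wx":0.022,"wy":-0.017,"wz":0.013,"claw":0},{"dx":-0.5,"dy":-2.1,"dz":1,"wx":0.022,"wy":-0.017,"wz":0.013,"claw":0},{"dx":-0.5,"dy":-2.1,"dz":1,"wx":0.022,"wy":-0.017,"wz":0.013,"claw":0},{"dx":-0.5,"dy":-2.1,"dz":1,"wx":0.022,"wy":-0.017,"wz":0.013,"claw":0}]'; python3 nose.py 6,0,130,45,15 6,0,40,17,20
```

```text
clock: 11.18
position: [0.4922, 0.209, 0.2339]
tool_rot: [-3.132, 1.076, 2.536]
force: [0.7, 0.5, -4.7]
grip_width: 0.0204
finger_force: 69.0
nose rel eye (px,py,z) mm [ 61.5 177.9  51.9] lean 6.9 force [ 0.7  0.5 -4.7]
[0.479 0.14  0.226]
6 x {'dx': -0.09, 'dy': -1.05, 'dz': 0.52, 'wx': 0.0106, 'wy': -0.0234, 'wz': 0.0056}
[0.542 0.089 0.196]
6 x {'dx': 0.05, 'dy': 0.0, 'dz': 1.44, 'wx': -0.0, 'wy': -0.0145, 'wz': -0.0}
```

```bash
python3 -m handwheel '[{"dx":-0.1,"dy":-1.3,"dz":0.6,"wx":0.013,"wy":-0.028,"wz":0.007,"claw":0},{"dx":-0.1,"dy":-1.3,"dz":0.6,"wx":0.013,"wy":-0.028,"wz":0.007,"claw":0},{"dx":-0.1,"dy":-1.3,"dz":0.6,"wx":0.013,"wy":-0.028,"wz":0.007,"claw":0},{"dx":-0.1,"dy":-1.3,"dz":0.6,"wx":0.013,"wy":-0.028,"wz":0.007,"claw":0},{"dx":-0.1,"dy":-1.3,"dz":0.6,"wx":0.013,"wy":-0.028,"wz":0.007,"claw":0},{"dx":0,"dy":0,"dz":0,"wx":0,"wy":0,"wz":0,"claw":0}]'; python3 nose.py 6,0,40,17,20
```

```text
clock: 11.92
position: [0.4767, 0.1402, 0.2257]
tool_rot: [-3.14, 1.216, 2.457]
force: [0.7, -0.4, -3.0]
grip_width: 0.0198
finger_force: 69.1
nose rel eye (px,py,z) mm [ -1.3 131.8  44.7] lean 14.9 force [ 0.7 -0.4 -3. ]
[0.542 0.089 0.196]
6 x {'dx': 0.03, 'dy': 0.02, 'dz': 1.46, 'wx': -0.0001, 'wy': -0.0147, 'wz': 0.0001}
```

```bash
python3 -m handwheel '[{"dx":0,"dy":0,"dz":1.5,"wx":0,"wy":-0.015,"wz":0,"claw":0},{"dx":0,"dy":0,"dz":1.5,"wx":0,"wy":-0.015,"wz":0,"claw":0},{"dx":0,"dy":0,"dz":1.5,"wx":0,"wy":-0.015,"wz":0,"claw":0},{"dx":0,"dy":0,"dz":1.5,"wx":0,"wy":-0.015,"wz":0,"claw":0},{"dx":0,"dy":0,"dz":1.5,"wx":0,"wy":-0.015,"wz":0,"claw":0},{"dx":0,"dy":0,"dz":1.4,"wx":0,"wy":-0.015,"wz":0,"claw":0},{"dx":0,"dy":0,"dz":0,"wx":0,"wy":0,"wz":0,"claw":0}]'; python3 nose.py 4,0,0,10,20
python3 - <<'E'
from nose import *
n,a=state()
c=optics.grab_frame("scene"); f=c["frame"].copy(); x0,y0=[int(x) for x in proj(c,EYE)]; s=8
cr=cv2.resize(f[y0-40:y0+25,x0-45:x0+45],None,fx=s,fy=s,interpolation=cv2.INTER_CUBIC)
for P,col in((n,(0,0,255)),(n+.18*a,(0,255,0)),(EYE,(255,0,0))):
    u=(proj(c,P)-[x0-45,y0-40]+.5)*s-.5; print(u.round(0)); cv2.circle(cr,tuple(int(round(x)) for x in u),5,col,1)
cv2.imwrite("pics/e1.png",cr)
E
```

```text
clock: 12.8
position: [0.5425, 0.0865, 0.1976]
tool_rot: [-3.139, 1.306, 2.457]
force: [-1.0, 0.1, -4.4]
grip_width: 0.02
finger_force: 69.1
nose rel eye (px,py,z) mm [-1.2 37.7 18.4] lean 20.1 force [-1.   0.1 -4.4]
[0.572 0.063 0.189]
4 x {'dx': -0.05, 'dy': 0.03, 'dz': 0.97, 'wx': -0.0004, 'wy': 0.0004, 'wz': 0.0001}
[459. 230.]
[ 649. -228.]
[371. 328.]
```

View pics/e1.png

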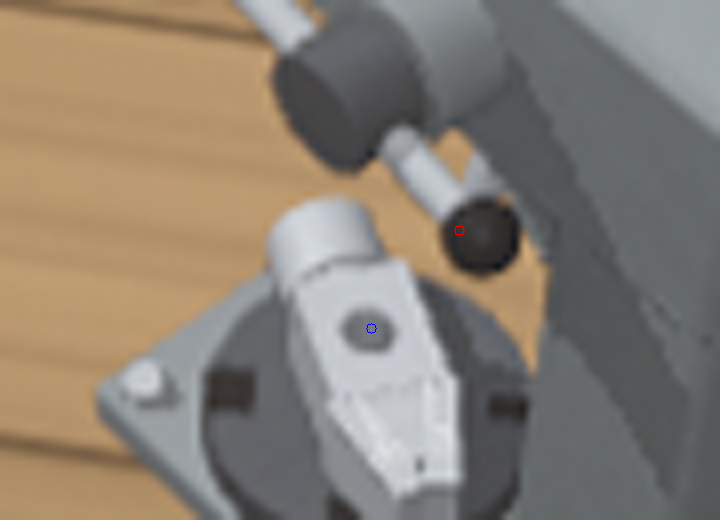

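The eye's ellipse is centred at about (368,331) in the crop, against my mark at (371,328), so it is about 1 mm off. The nose is hidden behind the press. I'll correct the eye estimate and move in.

```bash
python3 - <<'E'
from h import *
c=optics.grab_frame("scene"); u=proj(c,[.591,.049,.078]); print(onz(c,u+np.array([-3,2.7])/8,.078))
E
python3 - <<'E'
from h import *
# half way: combine scene eye with press/ram fit
E
sed -i 's/EYE=np.array(\[.591,.049,.078\])/EYE=np.array([.5915,.0485,.078])/' nose.py
python3 nose.py 4,0,0,8,20 2,0,0,-8,20
```

```text
[0.59222133 0.04821496 0.078     ]
nose rel eye (px,py,z) mm [-0.3 39.5 18.7] lean 20.1 force [-0.2 -0.1 -3.2]
[0.573 0.063 0.187]
4 x {'dx': -0.0, 'dy': 0.01, 'dz': 1.02, 'wx': -0.0, 'wy': 0.0002, 'wz': -0.0001}
[0.573 0.063 0.171]
2 x {'dx': 0.77, 'dy': -0.0, 'dz': 0.21, 'wx': 0.0, 'wy': 0.0, 'wz': 0.0}
```

```bash
python3 -m handwheel '[{"dx":0,"dy":0,"dz":1.0,"wx":0,"wy":0,"wz":0,"claw":0},{"dx":0,"dy":0,"dz":1.0,"wx":0,"wy":0,"wz":0,"claw":0},{"dx":0,"dy":0,"dz":1.0,"wx":0,"wy":0,"wz":0,"claw":0},{"dx":0,"dy":0,"dz":1.1,"wx":0,"wy":0,"wz":0,"claw":0},{"dx":0,"dy":0,"dz":0,"wx":0,"wy":0,"wz":0,"claw":0},{"dx":0,"dy":0,"dz":0,"wx":0,"wy":0,"wz":0,"claw":0}]'; python3 nose.py 3,0,0,-8,20
python3 - <<'E'
from nose import *
n,a=state()
c=optics.grab_frame("scene"); f=c["frame"].copy(); x0,y0=[int(x) for x in proj(c,EYE)]; s=8
cr=cv2.resize(f[y0-40:y0+25,x0-45:x0+45],None,fx=s,fy=s,interpolation=cv2.INTER_CUBIC)
for P,col in((n,(0,0,255)),(n+.1*a,(0,255,0)),(EYE,(255,0,0))):
    u=(proj(c,P)-[x0-45,y0-40]+.5)*s-.5; print(u.round(0)); cv2.circle(cr,tuple(int(round(x)) for x in u),5,col,1)
cv2.imwrite("pics/e2.png",cr)
E
```

```text
clock: 13.65
position: [0.5728, 0.0625, 0.1872]
tool_rot: [3.14, 1.305, 2.454]
force: [0.1, 0.4, -3.8]
grip_width: 0.0197
finger_force: 69.1
nose rel eye (px,py,z) mm [-0.4 -0.1  8. ] lean 20.1 force [ 0.1  0.4 -3.8]
[0.573 0.063 0.171]
3 x {'dx': 0.51, 'dy': 0.01, 'dz': 0.14, 'wx': -0.0, 'wy': 0.0003, 'wz': -0.0001}
[369. 314.]
[467.  71.]
[370. 329.]
```

View pics/e2.png

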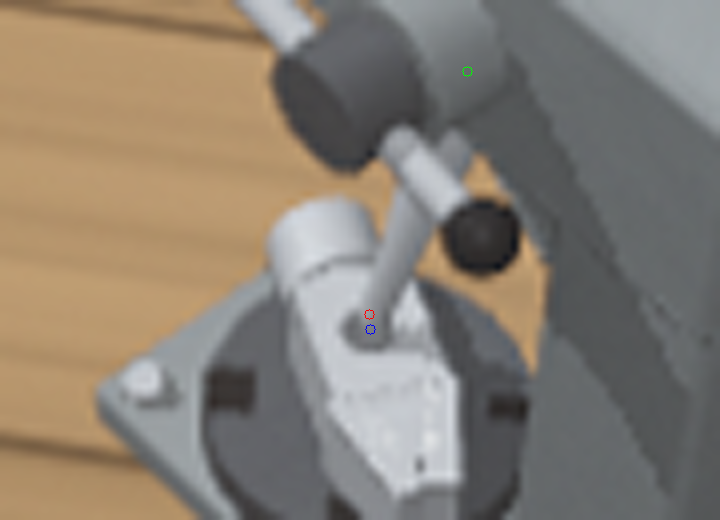

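```bash
python3 - <<'E'
import cv2,numpy as np
a=cv2.imread("pics/e1.png").astype(int);b=cv2.imread("pics/e2.png").astype(int)
d=np.abs(a-b).max(2)
for r in range(170,360,12):
    x=np.nonzero(d[r,320:480]>25)[0]+320; print(r,(x.min(),x.max(),len(x)) if len(x) else None, "pred axis",round(369+(314-r)*.403))
E
```

```text
170 (np.int64(450), np.int64(479), 30) pred axis 427
182 (np.int64(463), np.int64(479), 17) pred axis 422
194 (np.int64(393), np.int64(479), 24) pred axis 417
206 (np.int64(391), np.int64(420), 30) pred axis 413
218 (np.int64(387), np.int64(435), 49) pred axis 408
230 (np.int64(384), np.int64(464), 56) pred axis 403
242 (np.int64(381), np.int64(431), 51) pred axis 398
254 (np.int64(376), np.int64(424), 49) pred axis 393
266 (np.int64(386), np.int64(417), 32) pred axis 388
278 (np.int64(372), np.int64(413), 42) pred axis 384
290 (np.int64(369), np.int64(407), 39) pred axis 379
302 (np.int64(366), np.int64(401), 36) pred axis 374
314 (np.int64(364), np.int64(394), 16) pred axis 369
326 (np.int64(366), np.int64(423), 15) pred axis 364
338 (np.int64(395), np.int64(436), 42) pred axis 359
350 (np.int64(394), np.int64(443), 50) pred axis 354
```

The difference image puts the nose about 1 px (2.5 mm) right of the prediction, that is, towards world +y. I'll shift the target by that much and insert.

```bash
sed -i 's/EYE=np.array(\[.5915,.0485,.078\])/EYE=np.array([.5919,.0461,.078])/' nose.py; python3 nose.py 2,0,0,5,20 4,0,0,-12,20 3,0,0,-20,16
```

```text
nose rel eye (px,py,z) mm [1.3 1.8 8. ] lean 20.1 force [ 0.9 -0.2 -3.5]
[0.573 0.06  0.184]
2 x {'dx': 0.12, 'dy': -0.06, 'dz': 0.13, 'wx': 0.0001, 'wy': 0.0005, 'wz': -0.0002}
[0.573 0.06  0.167]
4 x {'dx': 0.41, 'dy': 0.0, 'dz': 0.11, 'wx': 0.0, 'wy': 0.0, 'wz': 0.0}
[0.579 0.056 0.161]
3 x {'dx': 0.14, 'dy': 0.0, 'dz': 0.29, 'wx': 0.0, 'wy': 0.0233, 'wz': 0.0}
```

```bash
python3 -m handwheel '[{"dx":0.12,"dy":-0.06,"dz":0.13,"wx":0,"wy":0,"wz":0,"claw":0},{"dx":0.12,"dy":-0.06,"dz":0.13,"wx":0,"wy":0,"wz":0,"claw":0},{"dx":0.4,"dy":0,"dz":0.11,"wx":0,"wy":0,"wz":0,"claw":0},{"dx":0.4,"dy":0,"dz":0.11,"wx":0,"wy":0,"wz":0,"claw":0},{"dx":0,"dy":0,"dz":0,"wx":0,"wy":0,"wz":0,"claw":0}]'; python3 nose.py 2,0,0,-12,20
```

```text
clock: 14.32
position: [0.5735, 0.0602, 0.1755]
tool_rot: [-3.14, 1.305, 2.457]
force: [0.7, 0.7, -3.3]
grip_width: 0.0207
finger_force: 69.1
nose rel eye (px,py,z) mm [-0.2 -0.3 -3.8] lean 20.0 force [ 0.7  0.7 -3.3]
[0.573 0.06  0.167]
2 x {'dx': 0.4, 'dy': 0.01, 'dz': 0.1, 'wx': -0.0001, 'wy': 0.0004, 'wz': 0.0001}
```

No contact at 4 mm below the mouth, so the nose is going in. Going on down.

```bash
python3 -m handwheel '[{"dx":0.4,"dy":0,"dz":0.1,"wx":0,"wy":0,"wz":0,"claw":0},{"dx":0.4,"dy":0,"dz":0.1,"wx":0,"wy":0,"wz":0,"claw":0},{"dx":0,"dy":0,"dz":0,"wx":0,"wy":0,"wz":0,"claw":0}]'; python3 nose.py 3,0,-0.5,-19,15.5 2,0,-.5,-25,12.5 2,0,-.5,-30,10 2,0,-.5,-35,8 2,0,-.5,-40,6
```

```text
clock: 14.7
position: [0.5734, 0.0603, 0.1674]
tool_rot: [-3.141, 1.305, 2.456]
force: [0.0, -0.5, -4.8]
grip_width: 0.0199
finger_force: 69.0
nose rel eye (px,py,z) mm [ -0.1  -0.2 -11.9] lean 20.1 force [ 0.  -0.5 -4.8]
[0.58  0.055 0.162]
3 x {'dx': 0.1, 'dy': 0.0, 'dz': 0.32, 'wx': -0.0001, 'wy': 0.0265, 'wz': 0.0}
[0.584 0.052 0.156]
2 x {'dx': 0.16, 'dy': 0.0, 'dz': 0.35, 'wx': 0.0, 'wy': 0.0262, 'wz': 0.0}
[0.588 0.049 0.152]
2 x {'dx': 0.12, 'dy': -0.0, 'dz': 0.3, 'wx': 0.0, 'wy': 0.0218, 'wz': -0.0}
[0.59  0.046 0.147]
2 x {'dx': 0.14, 'dy': -0.0, 'dz': 0.27, 'wx': 0.0, 'wy': 0.0175, 'wz': 0.0}
[0.593 0.044 0.142]
2 x {'dx': 0.14, 'dy': 0.0, 'dz': 0.28, 'wx': 0.0, 'wy': 0.0175, 'wz': -0.0}
```

```bash
python3 nose.py 3,0,-2.3,-19,15.5 2,0,-2.6,-25,12.5 2,0,-2.7,-30,10 2,0,-2.7,-35,8 2,0,-2.5,-40,6
```

```text
nose rel eye (px,py,z) mm [ -0.1  -0.2 -11.9] lean 20.1 force [ 0.  -0.5 -4.8]
[0.581 0.054 0.162]
3 x {'dx': 0.08, 'dy': 0.0, 'dz': 0.38, 'wx': -0.0001, 'wy': 0.0265, 'wz': 0.0}
[0.586 0.05  0.156]
2 x {'dx': 0.15, 'dy': 0.0, 'dz': 0.36, 'wx': 0.0, 'wy': 0.0262, 'wz': 0.0}
[0.589 0.047 0.152]
2 x {'dx': 0.12, 'dy': 0.0, 'dz': 0.3, 'wx': 0.0, 'wy': 0.0218, 'wz': -0.0}
[0.592 0.045 0.147]
2 x {'dx': 0.14, 'dy': -0.0, 'dz': 0.27, 'wx': 0.0, 'wy': 0.0175, 'wz': 0.0}
[0.595 0.043 0.142]
2 x {'dx': 0.14, 'dy': -0.0, 'dz': 0.27, 'wx': 0.0, 'wy': 0.0175, 'wz': -0.0}
```

```bash
python3 -m handwheel '[{"dx":0.08,"dy":0,"dz":0.38,"wx":0,"wy":0.0265,"wz":0,"claw":0},{"dx":0.08,"dy":0,"dz":0.38,"wx":0,"wy":0.0265,"wz":0,"claw":0},{"dx":0.08,"dy":0,"dz":0.38,"wx":0,"wy":0.0265,"wz":0,"claw":0},{"dx":0,"dy":0,"dz":0,"wx":0,"wy":0,"wz":0,"claw":0}]'; python3 nose.py
python3 -m handwheel '[{"dx":0.15,"dy":0,"dz":0.36,"wx":0,"wy":0.026,"wz":0,"claw":0},{"dx":0.15,"dy":0,"dz":0.36,"wx":0,"wy":0.026,"wz":0,"claw":0},{"dx":0,"dy":0,"dz":0,"wx":0,"wy":0,"wz":0,"claw":0}]'; python3 nose.py 2,0,-2.7,-30,10 2,0,-2.7,-35,8 2,0,-2.5,-40,6
```

```text
clock: 15.2
position: [0.5816, 0.0532, 0.1627]
tool_rot: [3.138, 1.226, 2.451]
force: [0.2, 0.3, -2.4]
grip_width: 0.0202
finger_force: 69.1
nose rel eye (px,py,z) mm [ -0.3  -2.9 -18.1] lean 15.5 force [ 0.2  0.3 -2.4]
clock: 15.58
position: [0.586, 0.0498, 0.1571]
tool_rot: [3.14, 1.173, 2.453]
force: [0.2, -0.2, -3.8]
grip_width: 0.02
finger_force: 69.0
nose rel eye (px,py,z) mm [ -0.2  -3.1 -24.4] lean 12.5 force [ 0.2 -0.2 -3.8]
[0.589 0.047 0.152]
2 x {'dx': 0.16, 'dy': 0.02, 'dz': 0.3, 'wx': -0.0003, 'wy': 0.0219, 'wz': -0.0006}
[0.592 0.045 0.147]
2 x {'dx': 0.14, 'dy': -0.0, 'dz': 0.27, 'wx': 0.0, 'wy': 0.0175, 'wz': 0.0}
[0.595 0.043 0.142]
2 x {'dx': 0.14, 'dy': -0.0, 'dz': 0.27, 'wx': 0.0, 'wy': 0.0175, 'wz': -0.0}
```

```bash
python3 -m handwheel '[{"dx":0.16,"dy":0,"dz":0.31,"wx":0,"wy":0.022,"wz":0,"claw":0},{"dx":0.16,"dy":0,"dz":0.31,"wx":0,"wy":0.022,"wz":0,"claw":0},{"dx":0,"dy":0,"dz":0,"wx":0,"wy":0,"wz":0,"claw":0}]'; python3 nose.py
python3 -m handwheel '[{"dx":0.14,"dy":0,"dz":0.27,"wx":0,"wy":0.0175,"wz":0,"claw":0},{"dx":0.14,"dy":0,"dz":0.27,"wx":0,"wy":0.0175,"wz":0,"claw":0},{"dx":0,"dy":0,"dz":0,"wx":0,"wy":0,"wz":0,"claw":0}]'; python3 nose.py  2,0,-2.7,-40,6 2,0,-2,-46,4 2,0,-1,-50,2 2,0,0,-56,0
```

```text
clock: 15.95
position: [0.5893, 0.047, 0.1516]
tool_rot: [3.14, 1.129, 2.453]
force: [0.0, 1.0, -4.1]
grip_width: 0.0199
finger_force: 69.1
nose rel eye (px,py,z) mm [ -0.2  -2.9 -30.3] lean 10.0 force [ 0.   1.  -4.1]
clock: 16.32
position: [0.5921, 0.0448, 0.1466]
tool_rot: [3.141, 1.094, 2.454]
force: [-0.3, 0.7, -2.3]
grip_width: 0.0201
finger_force: 69.0
nose rel eye (px,py,z) mm [ -0.2  -2.8 -35.3] lean 8.0 force [-0.3  0.7 -2.3]
[0.595 0.043 0.142]
2 x {'dx': 0.13, 'dy': 0.01, 'dz': 0.27, 'wx': -0.0002, 'wy': 0.0174, 'wz': -0.0004}
[0.597 0.041 0.136]
2 x {'dx': 0.19, 'dy': -0.0, 'dz': 0.28, 'wx': -0.0, 'wy': 0.0175, 'wz': -0.0}
[0.599 0.039 0.132]
2 x {'dx': 0.11, 'dy': -0.0, 'dz': 0.22, 'wx': 0.0, 'wy': 0.0175, 'wz': -0.0}
[0.601 0.038 0.125]
2 x {'dx': 0.19, 'dy': -0.0, 'dz': 0.29, 'wx': 0.0, 'wy': 0.0175, 'wz': 0.0}
```

```bash
python3 -m handwheel '[{"dx":0.13,"dy":0,"dz":0.26,"wx":0,"wy":0.0175,"wz":0,"claw":0},{"dx":0.13,"dy":0,"dz":0.26,"wx":0,"wy":0.0175,"wz":0,"claw":0},{"dx":0,"dy":0,"dz":0,"wx":0,"wy":0,"wz":0,"claw":0}]'; python3 nose.py
python3 -m handwheel '[{"dx":0.19,"dy":0,"dz":0.28,"wx":0,"wy":0.0175,"wz":0,"claw":0},{"dx":0.19,"dy":0,"dz":0.28,"wx":0,"wy":0.0175,"wz":0,"claw":0},{"dx":0,"dy":0,"dz":0,"wx":0,"wy":0,"wz":0,"claw":0}]'; python3 nose.py 2,0,-1,-51,2 2,0,0,-56,0
```

```text
clock: 16.7
position: [0.5947, 0.0426, 0.142]
tool_rot: [3.141, 1.06, 2.454]
force: [0.1, -0.6, -3.4]
grip_width: 0.0204
finger_force: 69.0
nose rel eye (px,py,z) mm [ -0.2  -2.6 -40. ] lean 6.0 force [ 0.1 -0.6 -3.4]
clock: 17.08
position: [0.597, 0.0408, 0.1358]
tool_rot: [3.141, 1.024, 2.454]
force: [-0.1, -0.4, -3.0]
grip_width: 0.0201
finger_force: 69.0
nose rel eye (px,py,z) mm [ -0.2  -1.9 -46.1] lean 4.0 force [-0.1 -0.4 -3. ]
[0.599 0.039 0.131]
2 x {'dx': 0.15, 'dy': 0.01, 'dz': 0.25, 'wx': -0.0002, 'wy': 0.0173, 'wz': -0.0004}
[0.601 0.038 0.125]
2 x {'dx': 0.15, 'dy': -0.0, 'dz': 0.26, 'wx': 0.0, 'wy': 0.0175, 'wz': 0.0}
```

```bash
python3 -m handwheel '[{"dx":0.15,"dy":0,"dz":0.24,"wx":0,"wy":0.0175,"wz":0,"claw":0},{"dx":0.15,"dy":0,"dz":0.24,"wx":0,"wy":0.0175,"wz":0,"claw":0},{"dx":0,"dy":0,"dz":0,"wx":0,"wy":0,"wz":0,"claw":0}]'; python3 nose.py
python3 -m handwheel '[{"dx":0.15,"dy":0,"dz":0.24,"wx":0,"wy":0.0175,"wz":0,"claw":0},{"dx":0.15,"dy":0,"dz":0.24,"wx":0,"wy":0.0175,"wz":0,"claw":0},{"dx":0,"dy":0,"dz":0,"wx":0,"wy":0,"wz":0,"claw":0}]'; python3 nose.py 1,0,0,-58,0
```

```text
clock: 17.45
position: [0.599, 0.0393, 0.1308]
tool_rot: [3.14, 0.989, 2.454]
force: [-0.2, -0.1, -3.6]
grip_width: 0.0199
finger_force: 69.0
nose rel eye (px,py,z) mm [ -0.1  -0.7 -50.8] lean 2.0 force [-0.2 -0.1 -3.6]
clock: 17.82
position: [0.6007, 0.0381, 0.1254]
tool_rot: [3.14, 0.954, 2.454]
force: [-2.0, 1.7, -4.7]
grip_width: 0.02
finger_force: 68.8
nose rel eye (px,py,z) mm [  0.1   0.9 -55.7] lean 0.2 force [-2.   1.7 -4.7]
[0.601 0.038 0.123]
1 x {'dx': 0.14, 'dy': -0.0, 'dz': 0.19, 'wx': 0.0002, 'wy': -0.0011, 'wz': -0.0008}
```

```bash
for i in 1 2; do python3 -m handwheel '[{"dx":0.08,"dy":0,"dz":0.06,"wx":0,"wy":0,"wz":0,"claw":0},{"dx":0,"dy":0,"dz":0,"wx":0,"wy":0,"wz":0,"claw":0}]'; python3 nose.py;done
```

```text
clock: 18.08
position: [0.6007, 0.0382, 0.1245]
tool_rot: [3.141, 0.955, 2.455]
force: [-0.7, 2.0, -2.0]
grip_width: 0.02
finger_force: 69.0
nose rel eye (px,py,z) mm [  0.1   0.9 -56.7] lean 0.1 force [-0.7  2.  -2. ]
clock: 18.32
position: [0.6007, 0.0382, 0.1235]
tool_rot: [3.141, 0.955, 2.455]
force: [-1.2, 2.5, -1.1]
grip_width: 0.0201
finger_force: 69.2
nose rel eye (px,py,z) mm [  0.1   0.8 -57.7] lean 0.1 force [-1.2  2.5 -1.1]
```

```bash
python3 -m handwheel '[{"dx":0.06,"dy":0,"dz":0.04,"wx":0,"wy":0,"wz":0,"claw":0},{"dx":0,"dy":0,"dz":0,"wx":0,"wy":0,"wz":0,"claw":0}]'; python3 -m handwheel '[{"dx":0,"dy":0,"dz":0,"wx":0,"wy":0,"wz":0,"claw":45},{"dx":0,"dy":0,"dz":0,"wx":0,"wy":0,"wz":0,"claw":70},{"dx":0,"dy":0,"dz":0,"wx":0,"wy":0,"wz":0,"claw":100},{"dx":0,"dy":0,"dz":0,"wx":0,"wy":0,"wz":0,"claw":100},{"dx":0,"dy":0,"dz":0,"wx":0,"wy":0,"wz":0,"claw":100}]';  python3 nose.py
```

```text
clock: 18.58
position: [0.601, 0.038, 0.1234]
tool_rot: [3.14, 0.956, 2.454]
force: [-3.6, 3.2, 6.8]
grip_width: 0.0198
finger_force: 69.9
clock: 19.2
position: [0.6007, 0.038, 0.1228]
tool_rot: [3.141, 0.955, 2.455]
force: [0.4, -0.7, 0.0]
grip_width: 0.0855
finger_force: 0.0
nose rel eye (px,py,z) mm [ -0.1   0.8 -58.4] lean 0.1 force [ 0.4 -0.7  0. ]
```

```bash
python3 -m handwheel '[{"dx":0,"dy":0,"dz":-3,"wx":0,"wy":0,"wz":0,"claw":100},{"dx":0,"dy":0,"dz":-4,"wx":0,"wy":0,"wz":0,"claw":100},{"dx":0,"dy":0,"dz":-5,"wx":0,"wy":0,"wz":0,"claw":100},{"dx":0,"dy":0,"dz":-5,"wx":0,"wy":0,"wz":0,"claw":100}]'
cat > lev.py <<'E'
from nose import *
PO=np.array([.591,.0505,0]); ZT=None
B0=np.array([.5317,-.1168,.3224]); 
def ball(th):   # th = lever angle since start pose; anchored on measured ball
    f=lambda p:np.array([.0405-.21*np.cos(p),-.06,.283+.21*np.sin(p)])
    d=f(.189-th)-f(.189); return B0+PX*d[0]+PY*d[1]+np.array([0,0,d[2]])
def tip(th,gap=0.):
    T=pose(0,0,0,230.7,110); T[:3,3]=ball(th)-T[:3,2]*(.014+gap); return T
E
python3 - <<'E'
from lev import *; from kin2 import fit,ik
A=cur(); p,D=fit(); q=monitor.observe()["qpos"]; print(A[:3,3].round(3),q.round(2))
M=pose(.42,.10,.42,141,90)  # psi=
V=pose(.45,-.10,.44,230.7,110)
for n,T in dict(via=V,above=tip(0,.03),t0=tip(0),t5=tip(.5),t10=tip(1.03)).items():
    q,e=ik(T,q,p); print(n,T[:3,3].round(3),q.round(2),round(e,4))
c=optics.grab_frame("scene"); f=c["frame"]; x0,y0=[int(x) for x in proj(c,EYE)]; s=8
cr=cv2.resize(f[y0-50:y0+25,x0-45:x0+45],None,fx=s,fy=s,interpolation=cv2.INTER_CUBIC); cv2.imwrite("pics/s1.png",cr)
E
python3 plan.py 3,.45,.15,.40 
```

```text
clock: 19.7
position: [0.4922, 0.1266, 0.2219]
tool_rot: [3.141, 0.955, 2.455]
force: [0.9, 0.8, 0.7]
grip_width: 0.0856
finger_force: 0.0
[0.492 0.127 0.222] [-0.4   0.53 -0.7   2.23  1.34  1.37 -1.13]
via [ 0.45 -0.1   0.44] [ 0.35  0.02 -0.03  1.79 -0.35  1.22 -0.27] 0.0001
above [ 0.522 -0.128  0.364] [ 0.36  0.21 -0.03  1.77 -0.37  1.07 -0.2 ] 0.0
t0 [ 0.529 -0.121  0.336] [ 0.34  0.24 -0.04  1.8  -0.37  1.   -0.2 ] 0.0
t5 [ 0.533 -0.116  0.232] [ 0.36  0.36 -0.08  1.93 -0.43  0.76 -0.1 ] 0.0
t10 [ 0.571 -0.069  0.14 ] [ 0.29  0.52 -0.13  1.96 -0.48  0.54 -0.11] 0.0
3 x {'dx': -3.94, 'dy': -0.32, 'dz': -4.55, 'wx': 0.0, 'wy': 0.0, 'wz': -0.0}
```

View pics/s1.png

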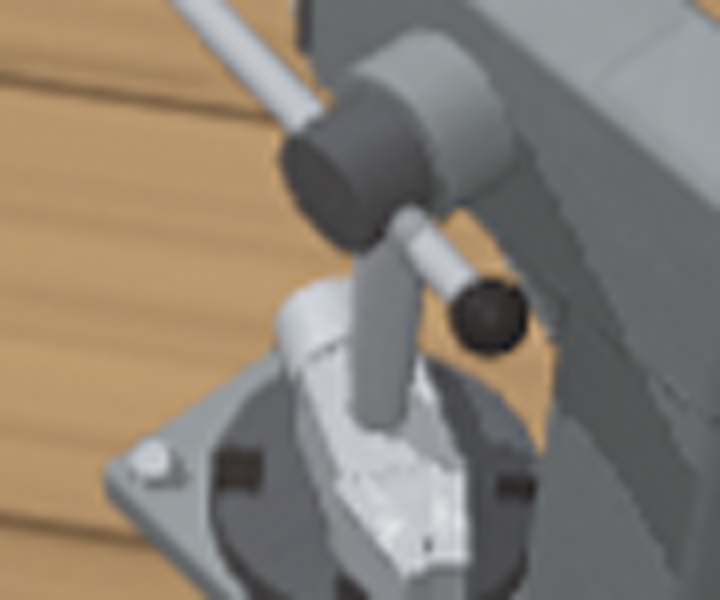

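The drift stands upright in the eye, from (385,415) up to the hub at (390,250), with the hammer in place. Now for the lever: up and clear, then turn the tool over.

```bash
python3 -m handwheel '[{"dx":-4,"dy":-0.3,"dz":-4.5,"wx":0,"wy":0,"wz":0,"claw":100},{"dx":-4,"dy":-0.3,"dz":-4.5,"wx":0,"wy":0,"wz":0,"claw":50},{"dx":-4,"dy":-0.3,"dz":-4.5,"wx":0,"wy":0,"wz":0,"claw":0}]'; python3 plan.py 6,.42,.12,.42,-25,88 9,.43,-.08,.44,230.7,110
```

```text
clock: 20.12
position: [0.4552, 0.1449, 0.3989]
tool_rot: [3.141, 0.955, 2.456]
force: [1.6, 0.1, -0.7]
grip_width: 0.0514
finger_force: 0.0
6 x {'dx': 0.04, 'dy': -0.68, 'dz': -0.44, 'wx': -0.0204, 'wy': 0.1525, 'wz': -0.0379}
9 x {'dx': -2.42, 'dy': -0.67, 'dz': -0.6, 'wx': -0.0318, 'wy': 0.0301, 'wz': 0.2007}
```

```bash
python3 -m handwheel '[{"dx":0,"dy":-0.7,"dz":-0.4,"wx":-0.02,"wy":0.152,"wz":-0.038,"claw":0},{"dx":0,"dy":-0.7,"dz":-0.4,"wx":-0.02,"wy":0.152,"wz":-0.038,"claw":0},{"dx":0,"dy":-0.7,"dz":-0.4,"wx":-0.02,"wy":0.152,"wz":-0.038,"claw":0},{"dx":0,"dy":-0.7,"dz":-0.4,"wx":-0.02,"wy":0.152,"wz":-0.038,"claw":0},{"dx":0,"dy":-0.7,"dz":-0.4,"wx":-0.02,"wy":0.152,"wz":-0.038,"claw":0},{"dx":0,"dy":-0.7,"dz":-0.4,"wx":-0.02,"wy":0.152,"wz":-0.038,"claw":0}]'; python3 plan.py 11,.43,-.08,.44,230.7,110; python3 rec.py
```

```text
clock: 20.88
position: [0.4227, 0.1172, 0.4182]
tool_rot: [-3.141, 0.034, 2.706]
force: [-0.8, -0.6, -0.3]
grip_width: 0.0002
finger_force: 0.0
11 x {'dx': -1.95, 'dy': -0.53, 'dz': -0.51, 'wx': -0.0261, 'wy': 0.0246, 'wz': 0.1642}
[ 0.1   0.06 -0.55  1.76  0.06  1.3   0.67]
```

```bash
for i in 1 2; do python3 -m handwheel '[{"dx":-2,"dy":-0.5,"dz":-0.5,"wx":-0.026,"wy":0.025,"wz":0.164,"claw":0},{"dx":-2,"dy":-0.5,"dz":-0.5,"wx":-0.026,"wy":0.025,"wz":0.164,"claw":0},{"dx":-2,"dy":-0.5,"dz":-0.5,"wx":-0.026,"wy":0.025,"wz":0.164,"claw":0},{"dx":-2,"dy":-0.5,"dz":-0.5,"wx":-0.026,"wy":0.025,"wz":0.164,"claw":0},{"dx":-2,"dy":-0.5,"dz":-0.5,"wx":-0.026,"wy":0.025,"wz":0.164,"claw":0}]';done; cat > go.py <<'E'
import sys; from lev import *
A=cur(); s=monitor.observe(); print(A[:3,3].round(4),s["force"].round(1),s["qpos"].round(2))
for a in sys.argv[1:]:
    n,th,g=[float(v) for v in a.split(",")]; B=tip(th,g/1000); rows(A,B,int(n)); A=B
E
python3 go.py 4,0,40 2,0,5
```

```text
clock: 21.5
position: [0.4758, 0.0306, 0.4385]
tool_rot: [3.048, -0.135, 1.886]
force: [0.1, 0.8, -0.3]
grip_width: -0.0001
finger_force: 0.0
clock: 22.12
position: [0.4481, -0.0689, 0.4396]
tool_rot: [3.111, -0.322, 1.054]
force: [0.3, -0.3, 0.5]
grip_width: -0.0
finger_force: 0.0
[ 0.4481 -0.0689  0.4396] [ 0.3 -0.3  0.5] [ 0.43  0.02 -0.2   1.79 -0.32  1.23 -0.2 ]
4 x {'dx': -0.84, 'dy': 2.33, 'dz': 1.51, 'wx': -0.0062, 'wy': 0.0061, 'wz': 0.04}
2 x {'dx': 0.0, 'dy': 0.0, 'dz': 1.75, 'wx': 0.0, 'wy': -0.0, 'wz': 0.0}
```

```bash
python3 -m handwheel '[{"dx":-0.84,"dy":2.3,"dz":1.5,"wx":-0.006,"wy":0.006,"wz":0.04,"claw":0},{"dx":-0.84,"dy":2.3,"dz":1.5,"wx":-0.006,"wy":0.006,"wz":0.04,"claw":0},{"dx":-0.84,"dy":2.3,"dz":1.5,"wx":-0.006,"wy":0.006,"wz":0.04,"claw":0},{"dx":-0.84,"dy":2.3,"dz":1.5,"wx":-0.006,"wy":0.006,"wz":0.04,"claw":0},{"dx":0,"dy":0,"dz":0,"wx":0,"wy":0,"wz":0,"claw":0}]'; python3 go.py 3,0,0 2,.1,0 2,.2,0 2,.3,0 2,.4,0 2,.5,0 2,.6,0 2,.7,0 2,.8,0 2,.9,0 2,1.0,0 2,1.1,0
python3 - <<'E'
from lev import *
from scipy.optimize import least_squares
C={n:optics.grab_frame(n) for n in("top","scene")}; A=cur()
for n,c in C.items():
    u=proj(c,B0); g=c["frame"].max(2); 
    x,y=[int(v) for v in u]; w=g[y-9:y+10,x-9:x+10]; ys,xs=np.nonzero(w<55); print(n,u.round(1),"dark centroid",x-9+xs.mean(),y-9+ys.mean(),len(xs),"tcp px",proj(c,A[:3,3]).round(1))
E
```

```text
clock: 22.75
position: [0.5197, -0.1301, 0.3723]
tool_rot: [-3.139, -0.347, 0.889]
force: [0.3, 0.3, 0.4]
grip_width: 0.0004
finger_force: 0.0
[ 0.5197 -0.1301  0.3723] [0.3 0.3 0.4] [ 0.46  0.21 -0.16  1.75 -0.33  1.08 -0.23]
3 x {'dx': -0.01, 'dy': 0.03, 'dz': 1.3, 'wx': -0.0012, 'wy': 0.0006, 'wz': 0.0012}
2 x {'dx': -0.49, 'dy': 0.0, 'dz': 0.93, 'wx': 0.0, 'wy': -0.0, 'wz': 0.0}
2 x {'dx': -0.4, 'dy': 0.0, 'dz': 0.97, 'wx': 0.0, 'wy': -0.0, 'wz': 0.0}
2 x {'dx': -0.3, 'dy': -0.0, 'dz': 1.01, 'wx': 0.0, 'wy': -0.0, 'wz': 0.0}
2 x {'dx': -0.2, 'dy': -0.0, 'dz': 1.03, 'wx': 0.0, 'wy': -0.0, 'wz': 0.0}
2 x {'dx': -0.09, 'dy': -0.0, 'dz': 1.05, 'wx': 0.0, 'wy': -0.0, 'wz': 0.0}
2 x {'dx': 0.01, 'dy': -0.0, 'dz': 1.05, 'wx': 0.0, 'wy': -0.0, 'wz': 0.0}
2 x {'dx': 0.12, 'dy': -0.0, 'dz': 1.04, 'wx': 0.0, 'wy': -0.0, 'wz': 0.0}
2 x {'dx': 0.22, 'dy': -0.0, 'dz': 1.03, 'wx': 0.0, 'wy': -0.0, 'wz': 0.0}
2 x {'dx': 0.32, 'dy': -0.0, 'dz': 1.0, 'wx': 0.0, 'wy': -0.0, 'wz': 0.0}
2 x {'dx': 0.42, 'dy': -0.0, 'dz': 0.96, 'wx': 0.0, 'wy': -0.0, 'wz': 0.0}
2 x {'dx': 0.51, 'dy': -0.0, 'dz': 0.91, 'wx': 0.0, 'wy': -0.0, 'wz': 0.0}
top [331.7 219.8] dark centroid nan nan 0 tcp px [341.  222.3]
scene [233.5 142.8] dark centroid 234.05357142857142 143.42857142857142 56 tcp px [228.1 121.2]<stdin>:6: RuntimeWarning: Mean of empty slice.
  ret = ret.dtype.type(ret / rcount)
```

```bash
python3 -m handwheel '[{"dx":0,"dy":0,"dz":1.3,"wx":0,"wy":0,"wz":0,"claw":0},{"dx":0,"dy":0,"dz":1.3,"wx":0,"wy":0,"wz":0,"claw":0},{"dx":0,"dy":0,"dz":1.3,"wx":0,"wy":0,"wz":0,"claw":0},{"dx":-0.49,"dy":0,"dz":0.93,"wx":0,"wy":0,"wz":0,"claw":0},{"dx":-0.49,"dy":0,"dz":0.93,"wx":0,"wy":0,"wz":0,"claw":0}]'; python3 -m handwheel '[{"dx":-0.4,"dy":0,"dz":0.97,"wx":0,"wy":0,"wz":0,"claw":0},{"dx":-0.4,"dy":0,"dz":0.97,"wx":0,"wy":0,"wz":0,"claw":0}]';python3 go.py 4,.4,0
python3 - <<'E'
from lev import *
c=optics.grab_frame("scene"); g=c["frame"].max(2)
for th in(0,.1,.15,.2,.25): 
    u=proj(c,ball(th)); x,y=[int(round(v)) for v in u]; print(th,u.round(1),(g[y-4:y+5,x-4:x+5]<55).sum())
E
```

```text
clock: 23.48
position: [0.5262, -0.1214, 0.3157]
tool_rot: [3.142, -0.348, 0.891]
force: [-2.6, 1.3, 3.1]
grip_width: -0.0004
finger_force: 1.4
clock: 23.72
position: [0.5258, -0.1225, 0.2948]
tool_rot: [3.141, -0.348, 0.891]
force: [-2.4, -3.2, 2.3]
grip_width: 0.0003
finger_force: 1.7
[ 0.5258 -0.1225  0.2948] [-2.4 -3.2  2.3] [ 0.46  0.28 -0.18  1.86 -0.35  0.9  -0.19]
4 x {'dx': -0.26, 'dy': 0.02, 'dz': 1.04, 'wx': -0.0003, 'wy': 0.0003, 'wz': 0.0013}
0 [233.5 142.8] 3
0.1 [233.3 148.8] 18
0.15 [233.3 151.9] 27
0.2 [233.6 155.1] 38
0.25 [233.9 158.4] 32
```

```bash
python3 -m handwheel '[{"dx":-0.3,"dy":0,"dz":1.02,"wx":0,"wy":0,"wz":0,"claw":0},{"dx":-0.3,"dy":0,"dz":1.02,"wx":0,"wy":0,"wz":0,"claw":0},{"dx":-0.2,"dy":0,"dz":1.03,"wx":0,"wy":0,"wz":0,"claw":0},{"dx":-0.2,"dy":0,"dz":1.03,"wx":0,"wy":0,"wz":0,"claw":0}]'; python3 -m handwheel '[{"dx":-0.09,"dy":0,"dz":1.05,"wx":0,"wy":0,"wz":0,"claw":0},{"dx":-0.09,"dy":0,"dz":1.05,"wx":0,"wy":0,"wz":0,"claw":0},{"dx":0.01,"dy":0,"dz":1.05,"wx":0,"wy":0,"wz":0,"claw":0},{"dx":0.01,"dy":0,"dz":1.05,"wx":0,"wy":0,"wz":0,"claw":0}]'; python3 go.py 4,.8,0 2,.9,0
python3 - <<'E'
from lev import *
c=optics.grab_frame("scene"); g=c["frame"].max(2)
for th in(.4,.5,.55,.6,.65): 
    u=proj(c,ball(th)); x,y=[int(round(v)) for v in u]; print(th,u.round(1),(g[y-4:y+5,x-4:x+5]<55).sum())
E
```

```text
clock: 24.28
position: [0.5289, -0.1184, 0.2527]
tool_rot: [3.141, -0.348, 0.891]
force: [-1.5, -2.7, 0.9]
grip_width: -0.0
finger_force: 1.4
clock: 24.78
position: [0.537, -0.1083, 0.2128]
tool_rot: [3.141, -0.348, 0.891]
force: [-0.7, -1.6, 2.1]
grip_width: -0.0002
finger_force: 1.2
[ 0.537  -0.1083  0.2128] [-0.7 -1.6  2.1] [ 0.44  0.39 -0.2   1.94 -0.38  0.71 -0.15]
4 x {'dx': 0.14, 'dy': 0.03, 'dz': 1.04, 'wx': -0.0004, 'wy': 0.0002, 'wz': 0.0014}
2 x {'dx': 0.32, 'dy': -0.0, 'dz': 1.0, 'wx': 0.0, 'wy': -0.0, 'wz': 0.0}
0.4 [235.7 168.6] 38
0.5 [237.5 175.7] 19
0.55 [238.6 179.2] 20
0.6 [239.8 182.8] 28
0.65 [241.1 186.4] 23
```

```bash
python3 -m handwheel '[{"dx":0.1,"dy":0,"dz":1.04,"wx":0,"wy":0,"wz":0,"claw":0},{"dx":0.12,"dy":0,"dz":1.04,"wx":0,"wy":0,"wz":0,"claw":0},{"dx":0.2,"dy":0,"dz":1.03,"wx":0,"wy":0,"wz":0,"claw":0},{"dx":0.22,"dy":0,"dz":1.03,"wx":0,"wy":0,"wz":0,"claw":0}]'; python3 -m handwheel '[{"dx":0.32,"dy":0,"dz":1.0,"wx":0,"wy":0,"wz":0,"claw":0},{"dx":0.32,"dy":0,"dz":1.0,"wx":0,"wy":0,"wz":0,"claw":0}]'; python3 go.py 2,.95,0 2,1,0 2,1.05,0 2,1.1,0
```

```text
clock: 25.32
position: [0.5498, -0.0926, 0.1761]
tool_rot: [3.141, -0.348, 0.891]
force: [-0.9, -1.9, 2.1]
grip_width: -0.0001
finger_force: 1.1
clock: 25.58
position: [0.5579, -0.0825, 0.1595]
tool_rot: [3.141, -0.348, 0.891]
force: [-2.0, -1.7, 2.0]
grip_width: 0.0001
finger_force: 1.1
[ 0.5579 -0.0825  0.1595] [-2.  -1.7  2. ] [ 0.38  0.48 -0.22  1.96 -0.39  0.58 -0.17]
2 x {'dx': 0.15, 'dy': 0.07, 'dz': 0.5, 'wx': -0.0008, 'wy': 0.0004, 'wz': 0.0029}
2 x {'dx': 0.22, 'dy': -0.0, 'dz': 0.48, 'wx': 0.0, 'wy': -0.0, 'wz': 0.0}
2 x {'dx': 0.25, 'dy': -0.0, 'dz': 0.46, 'wx': 0.0, 'wy': -0.0, 'wz': 0.0}
2 x {'dx': 0.27, 'dy': -0.0, 'dz': 0.45, 'wx': 0.0, 'wy': -0.0, 'wz': 0.0}
```

```bash
python3 -m handwheel '[{"dx":0.2,"dy":0,"dz":0.5,"wx":0,"wy":0,"wz":0,"claw":0},{"dx":0.2,"dy":0,"dz":0.5,"wx":0,"wy":0,"wz":0,"claw":0}]'; python3 -m handwheel '[{"dx":0.22,"dy":0,"dz":0.48,"wx":0,"wy":0,"wz":0,"claw":0}]';python3 -m handwheel '[{"dx":0.22,"dy":0,"dz":0.48,"wx":0,"wy":0,"wz":0,"claw":0}]'; python3 go.py
```

```text
clock: 25.82
position: [0.5622, -0.0771, 0.1518]
tool_rot: [3.141, -0.348, 0.891]
force: [-2.3, -1.6, 1.7]
grip_width: 0.0002
finger_force: 1.1
clock: 25.95
position: [0.5646, -0.0744, 0.1482]
tool_rot: [3.141, -0.348, 0.891]
force: [-0.4, -1.2, 2.0]
grip_width: -0.0001
finger_force: 1.0
clock: 26.08
position: [0.5668, -0.0717, 0.1444]
tool_rot: [3.141, -0.348, 0.891]
force: [-6.0, -4.0, 6.3]
grip_width: -0.0002
finger_force: 4.1
[ 0.5668 -0.0717  0.1444] [-6.  -4.   6.3] [ 0.36  0.51 -0.22  1.96 -0.39  0.54 -0.18]
```

```bash
python3 -m handwheel '[{"dx":0.12,"dy":0,"dz":0.23,"wx":0,"wy":0,"wz":0,"claw":0},{"dx":0,"dy":0,"dz":0,"wx":0,"wy":0,"wz":0,"claw":0}]'; python3 go.py
```

```text
clock: 26.32
position: [0.5679, -0.0703, 0.1427]
tool_rot: [3.141, -0.348, 0.891]
force: [-4.5, -4.0, 2.4]
grip_width: 0.0001
finger_force: 2.2
[ 0.5679 -0.0703  0.1427] [-4.5 -4.   2.4] [ 0.36  0.52 -0.22  1.96 -0.39  0.54 -0.19]
```

```bash
for i in 1 2; do python3 -m handwheel '[{"dx":0.13,"dy":0,"dz":0.23,"wx":0,"wy":0,"wz":0,"claw":0},{"dx":0,"dy":0,"dz":0,"wx":0,"wy":0,"wz":0,"claw":0}]'; done
python3 - <<'E'
from lev import *
c=optics.grab_frame("scene"); f=c["frame"]; x0,y0=[int(x) for x in proj(c,EYE)]; s=7
cr=cv2.resize(f[y0-75:y0+5,x0-70:x0+40],None,fx=s,fy=s,interpolation=cv2.INTER_CUBIC); cv2.imwrite("pics/f1.png",cr)
for P in (ball(.95),ball(1.05),EYE+[0,0,.122]): print(((proj(c,P)-[x0-70,y0-75])*s).round(0))
# ram top: rising edges
E
```

```text
clock: 26.58
position: [0.5689, -0.0691, 0.141]
tool_rot: [3.141, -0.347, 0.89]
force: [-6.6, -4.9, 7.5]
grip_width: 0.0002
finger_force: 4.6
clock: 26.82
position: [0.5701, -0.0679, 0.1393]
tool_rot: [3.141, -0.347, 0.89]
force: [-8.7, -7.1, 8.3]
grip_width: -0.0
finger_force: 6.4
[181. 324.]
[208. 374.]
[511. 318.]
```

View pics/f1.png

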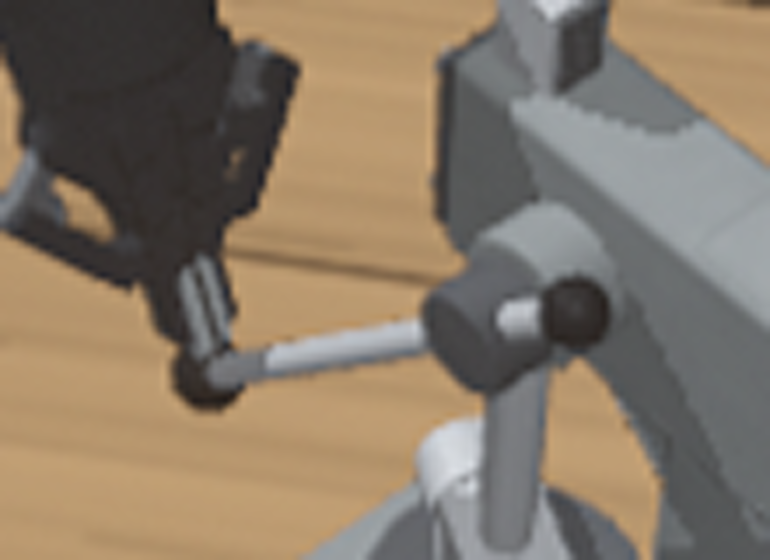

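The lever is down, with the ball at (207,373), about 1.10 rad. The drift is upright at (515,460) and the force is building to 14 N. One more small push to check that it has stopped.

```bash
for i in 1 2; do python3 -m handwheel '[{"dx":0.13,"dy":0,"dz":0.22,"wx":0,"wy":0,"wz":0,"claw":0},{"dx":0,"dy":0,"dz":0,"wx":0,"wy":0,"wz":0,"claw":0}]'; done
```

```text
clock: 27.12
position: [0.5711, -0.0666, 0.1377]
tool_rot: [3.141, -0.347, 0.89]
force: [-11.7, -8.6, 12.1]
grip_width: -0.0006
finger_force: 8.1
clock: 27.38
position: [0.5721, -0.0653, 0.1361]
tool_rot: [3.141, -0.346, 0.889]
force: [-14.5, -10.0, 14.6]
grip_width: -0.0
finger_force: 9.8
```

The force now climbs steadily to 23 N, so the ram is resting on the drift. Backing off.

```bash
python3 -m handwheel '[{"dx":-0.2,"dy":0,"dz":-0.6,"wx":0,"wy":0,"wz":0,"claw":0},{"dx":0,"dy":0,"dz":-2,"wx":0,"wy":0,"wz":0,"claw":0},{"dx":0,"dy":0,"dz":-4,"wx":0,"wy":0,"wz":0,"claw":0},{"dx":0,"dy":0,"dz":-5,"wx":0,"wy":0,"wz":0,"claw":0},{"dx":0,"dy":0,"dz":-5,"wx":0,"wy":0,"wz":0,"claw":0},{"dx":0,"dy":0,"dz":0,"wx":0,"wy":0,"wz":0,"claw":0}]'
python3 - <<'E'
from lev import *
from scipy.optimize import minimize_scalar
c=optics.grab_frame("scene"); g=c["frame"].max(2); u=proj(c,ball(1.05)); x,y=[int(round(v)) for v in u]
w=g[y-9:y+10,x-9:x+10]; ys,xs=np.nonzero(w<60); m=np.array([x-9+xs.mean(),y-9+ys.mean()]); print("ball px",m.round(2),len(xs))
r=minimize_scalar(lambda t:np.linalg.norm(proj(c,ball(t))-m),bounds=(.7,1.3),method="bounded"); print("abs lever ~",r.x+.055,r.fun)
t=optics.grab_frame("top"); cv2.imwrite("pics/topend.png",t["frame"])
cr=c["frame"]; x0,y0=[int(v) for v in proj(c,EYE)]
cv2.imwrite("pics/end.png",cv2.resize(cr[y0-75:y0+25,x0-70:x0+40],None,fx=6,fy=6,interpolation=cv2.INTER_CUBIC))
# drift axis in scene near the base vs upright prediction
for z in(.09,.11,.13):
    u=proj(c,[*EYE[:2],z]); row=c["frame"][int(round(u[1])),int(u[0])-8:int(u[0])+9].max(1); print(z,u.round(1),row.tolist())
print(monitor.observe()["force"].round(1),monitor.observe()["clock"])
E
```

```text
clock: 28.12
position: [0.5371, -0.1106, 0.2949]
tool_rot: [3.135, -0.35, 0.891]
force: [0.1, -0.2, -1.1]
grip_width: -0.0001
finger_force: 0.0
ball px [252.21 213.61] 33
abs lever ~ 1.0701405983512398 1.280814035458823
0.09 [296.  234.9] [177, 202, 203, 203, 205, 184, 138, 125, 125, 125, 122, 120, 109, 159, 207, 203, 116]
0.11 [296.4 230.2] [209, 200, 175, 150, 184, 162, 137, 127, 125, 125, 123, 122, 118, 109, 137, 178, 181]
0.13 [296.7 225.4] [218, 216, 213, 209, 205, 189, 148, 131, 128, 127, 123, 123, 123, 114, 110, 185, 190]
[-0.3  1.3 -0.8] 28.225
```

```bash
python3 -c "
from workcell import job_done; print(job_done())"
```

```text
the job is handed in; nothing more can be done
None
```

I handed in the job at about 28 s. The drift stands upright in the hammer's eye and the ram is pressed down on its top. The lever is at about 1.07 rad and the arm is clear. I saw nothing else get disturbed, but the hand-in returned no verdict.

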